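# Put the big domino tiles away in their tray

### The job

Pack the three big ivory tiles - the straight domino that lies loose in the square wooden tray, the small L-shaped corner tile on the table and the long L-shaped tile that stands in the wooden rack - so that together they fill the tray. Every tile must lie flat on the tray's floor, fully down inside the walls, with its pips facing up; shift the domino in the tray as you need. Leave the small dominoes of the game in play, the ashtray, the cup and the coaster where they are.

Things in the scene. Friction and masses are not known exactly. Their poses are not given: they have to be found in the camera images.
- tray: square open wooden tray, fixed; outside 139 x 139 mm, inside 123 x 123 mm, floor 6 mm and wall tops 16 mm above the table, walls 8 mm thick. Origin: centre of its underside, on the table; x, y along its sides, z up. The tiles make up 3 x 3 squares of 40 mm, leaving 3 mm of play each way. All tiles are 18 mm thick, so a seated tile stands 8 mm proud of the walls
- domino: big straight ivory domino, 80 x 40 x 18 mm, 90 g, pips on top, lying loose on the tray's floor, roughly along the tray's x axis. Origin: centre of its underside; x along its length, z up through the pips
- corner_tile: ivory L-shaped tile of three 40 mm squares, 80 x 80 x 18 mm overall, 135 g, lying flat on the table, pips up, any yaw. Origin: on its underside at the centre of the 80 x 80 outline (the inner corner of the L); squares centred at (-20,-20), (-20,20) and (20,-20) mm, none at (20,20); z up through the pips
- long_tile: ivory L-shaped tile of four 40 mm squares, 18 mm thick, 180 g, standing on its long edge in the rack. Origin: middle of that lower edge, mid-thickness; z up while standing, y along the 120 mm bar, x out of the pip face (it looks towards the robot; the plain back looks away). Squares centred at (y,z) = (-40,20), (0,20), (40,20), (-40,60) mm. Packed, x points up
- long_tile_back (a point): point on the plain back of the long tile, at the middle of the bar (9 mm behind the origin, 20 mm above the lower edge); packed, this point rests on the tray's floor
- rack: wooden tile rack, fixed, 170 mm long (y), 56 mm deep (x), 22 mm high, with one slot along y, 20 mm wide, open at its ends, its floor 8 mm above the table. Origin: centre of its underside; x points roughly away from the robot. The table straight ahead of the robot, between rack and tray (x 0.45 to 0.56 m, y within 0.1 m of 0), is clear for laying a tile down once the corner tile is packed
- ashtray: round glass ashtray, 108 mm across, 34 mm high; origin at the centre of its underside. Leave alone
- cup: aluminium cup, 72 mm across, 92 mm high; origin at the centre of its underside. Leave alone
- coaster: orange silicone coaster, 94 mm across, 5 mm thick; origin at the centre of its underside. Leave alone
- cross_mid: middle domino of the game in play: five small ivory dominoes, each 56 x 28 x 10 mm, laid in a cross behind the big tiles; origin at the centre of its underside, x along its length. The other four lie 1 mm from its sides. Leave all five alone
- cross_near: small domino of the cross on the robot's side; same size and origin
- cross_far: small domino of the cross on the far side; same size and origin
- cross_left: small domino of the cross on the left (+y); same size and origin
- cross_right: small domino of the cross on the right (-y); same size and origin
Things that resemble listed ones, but are neither listed nor needed, are in the scene too. What is shaped like the long_tile but red is not meant. What is shaped like the domino but blue is not meant.

How it is judged:
At the end, for the whole second after the job is handed in: The domino, the corner tile and the long tile all lie inside the tray (their origins, for the long tile the point on its back, within 60 mm of the tray's centre along each side), pips up and level within 0.04 rad, no more than 2.5 mm above the tray's floor, and at rest (x of domino in the frame of tray between -0.06 and 0.06 m and y of domino in the frame of tray between -0.06 and 0.06 m and z of each of domino, corner_tile, long_tile_back in the frame of tray below 0.0085 m and angle between each of domino, corner_tile's own z axis and vertical below 0.04 rad and x of corner_tile in the frame of tray between -0.06 and 0.06 m and y of corner_tile in the frame of tray between -0.06 and 0.06 m and x of long_tile_back in the frame of tray between -0.06 and 0.06 m and y of long_tile_back in the frame of tray between -0.06 and 0.06 m and angle between long_tile's own x axis and vertical below 0.04 rad and linear speed of each of domino, corner_tile, long_tile below 0.02 m/s); the robot touches nothing.
It fails at once if the ashtray is shifted by more than 20 mm (distance of ashtray from where it was at the start of the episode above 0.02 m).
It fails at once if the cup is shifted by more than 20 mm or knocked over (distance of cup from where it was at the start of the episode above 0.02 m or angle between cup's own z axis and vertical above 0.5 rad).
It fails at once if the coaster is shifted by more than 20 mm (distance of coaster from where it was at the start of the episode above 0.02 m).
It fails at once if a domino of the cross in play is shifted by more than 15 mm (distance of any of cross_mid, cross_near, cross_far, cross_left, cross_right from where it was at the start of the episode above 0.015 m).
It also fails if it takes over 72 s, if anything falls off the work surface, if the arm or the gripper's body presses on something with over 40 N, if the wrist force passes 120 N, or if a joint passes its speed limit or range.

### The arm

A 6-joint arm with a two-finger parallel gripper is mounted at the origin on the work surface. World frame = base frame: x ahead of the robot, y to its left, z up, the work surface at z = 0. Lengths are in m, angles in rad, forces in N, time in s.
With the tool pointing down it reaches from about 0.325 to 0.925 m from the base axis. Payload 3.1 kg.
Tool frame: the origin (TCP) lies midway between the tips of the shut fingers; the grasp point (between the pads) lies 19 mm behind it (arm.grip_point_offset is the distance from the TCP to the grasp point, in m); z points along the fingers, y is the line along which they close (so a half turn about z gives the same grasp; the last joint's range is limited). The gripper opens to 85 mm and grips with 20 to 120 N. Pads are 22 mm wide; open, the fingers measure 114 mm over their backs; the gripper's body (76 mm by 85 mm) begins 54 mm behind the grasp point. The pads swing forward as they close: fully open they stand 13 mm farther back than shut.
Start: joints at [1.015, 0.217, 1.613, -0, 1.311, -0.112], TCP at [0.268, 0.564, 0.231] pointing down, gripper open.
Joint ranges: [-2.75, 2.75], [-0.78, 2.1], [0.31, 2.55], [-1.13, 4.27], [0.13, 2.63], [-2.58, 2.58]. Speed limits (rad/s): [2.79, 2.79, 3.14, 3.14, 3.14, 3.14].

### API

Orientations are given as [roll, pitch, yaw] about the fixed x, y, z axes, in that order (R = Rz(yaw) Ry(pitch) Rx(roll)).
In Python, from cell import arm gives the robot as it stands.
- The arm moves only by the tool send_rows, never from a script. Its argument "deltas" is a list of rows, each an object of numbers: "x", "y", "z": the shift along the tool's x, y, z each as a share of 0.25 m, from -1 to 1; "ax", "ay", "az": the turn, a rotation vector about the tool's x, y, z each as a share of 45 degrees, from -1 to 1. A call has 1 to 10 rows; each row shifts and turns the commanded pose from where the row before left it, along the tool's axes as they then stand; what a row does not reach is not made up. A row lasts 1/10 s, in which the tool goes at most 50 mm and 8.59 degrees, less where a joint would pass 70% of its speed; a pose out of reach is approached as far as the arm can. A call with a number of a shift or a turn outside -1 to 1 is refused whole. A call with a gripper value outside its range is refused whole. "jaw" is the opening, from 0 (shut) to 1 (fully open), set as the call begins (left out, the last holds). The fingers move at their own pace and stop on an object; "newtons" is the grip in N (left out, the last holds). Time passes only in rows, so rows that do not move let the fingers close. It gives the time, the measured TCP pose, the force, the opening and the grip force at its end, in the units of the state.
- arm.get_obs(): the state, without advancing time (a new reading comes with each control period).
- arm.get_image(name): name is "scene" or "top" or "wrist"; returns a dict with "img" (480x640x3 uint8, red, green, blue), "mtx" (3x3 intrinsics, pixels), "world_from_camera" (4x4, takes a point from camera to world coordinates); the wrist camera has in their place "mount" (4x4, takes a point from camera to tool coordinates, whose origin is the TCP and whose axes are the flange's). Camera axes: x right, y up, looking along -z (the intrinsics and any distortion apply to the point x, -y, -z); pixel columns grow to the right and rows downward; lengths in m; the calibration is good to about 2 mm. A picture is of the moment at which its call begins: read the wrist's pose just before it. There is no depth.
- arm.close_job(): hands the job in; it is judged then, once.
The state is a dict: "t": time; "q": joint angles; "qvel": joint speeds; "tau": joint torques, N m; "position": TCP position; "ee_rot": TCP orientation; "wrist_force": force on the tool from outside, world axes, zero at the start; "wrist_torque": the same for the moment, N m; "finger_gap": finger opening in m; "gripper_force": force on a finger pad.
Only numpy, scipy, OpenCV 4.12 (cv2) and the standard library are available. Lean on these libraries where they do the work, as an engineer would, in place of code of your own. Each camera call takes 0.05 s, during which the arm holds its last target. There are 200 camera calls.

## Working session

There is one attempt and no reset: what is moved stays moved. The work goes in short steps, Python scripts to look and compute and a tool call to move; the robot and the scene stay as the last step left them, time stands still between calls to the robot, and variables do not carry over. Pictures are saved under pics/ and viewed, at most 10 in all, crops included, and the job is handed in when it is done.

Besides the shell and the picture viewer there is one more tool, called after "Request:" by a JSON object that holds its "method" and its "body", one argument or row to a line. send_rows: Moves the arm, as the interface text tells. Shift numbers are shares of 0.25 m and turn numbers shares of 45 degrees, none past 1 either way. Its arguments: {"type":"object","properties":{"deltas":{"type":"array"},"jaw":{"type":"number"},"newtons":{"type":"number"}},"required":["deltas"]}

```bash
ls; mkdir -p pics; python3 - <<'E'
from cell import arm
import cv2,numpy as np,pickle
o=arm.get_obs();print({k:np.round(v,3) for k,v in o.items()},arm.grip_point_offset)
d={}
for n in("scene","top"):
    d[n]=arm.get_image(n);cv2.imwrite(f"pics/{n}0.png",d[n]["img"][:,:,::-1]);print(n,d[n]["mtx"],d[n]["world_from_camera"].round(3), [k for k in d[n]])
pickle.dump(d,open("d0.pkl","wb"))
E
```

```text
pics
{'t': np.float64(0.0), 'q': array([ 1.015,  0.218,  1.615, -0.   ,  1.311, -0.112]), 'qvel': array([-0.001, -0.001, -0.002,  0.001,  0.   , -0.   ]), 'tau': array([-0.0000e+00, -3.9684e+01, -3.0386e+01, -0.0000e+00,  9.0000e-03,
        0.0000e+00]), 'position': array([0.268, 0.564, 0.23 ]), 'ee_rot': array([-3.139, -0.   ,  2.698]), 'wrist_force': array([-0.141,  0.317, -0.423]), 'wrist_torque': array([-0.02 , -0.014,  0.019]), 'gripper_force': np.float64(0.0), 'finger_gap': np.float64(0.085)} 0.0187
scene [[495.16087741   0.         325.49348933]
 [  0.         495.16087741 239.9242267 ]
 [  0.           0.           1.        ]] [[ 0.049 -0.609  0.792  1.325]
 [ 0.999  0.022 -0.046 -0.083]
 [ 0.01   0.793  0.609  0.609]
 [ 0.     0.     0.     1.   ]] ['img', 'mtx', 'world_from_camera']
top [[538.03540229   0.         318.75091034]
 [  0.         538.03540229 238.47593862]
 [  0.           0.           1.        ]] [[ 0.005  0.987 -0.161  0.408]
 [-1.     0.003 -0.012 -0.048]
 [-0.012  0.161  0.987  1.055]
 [ 0.     0.     0.     1.   ]] ['img', 'mtx', 'world_from_camera']
```

View pics/top0.png

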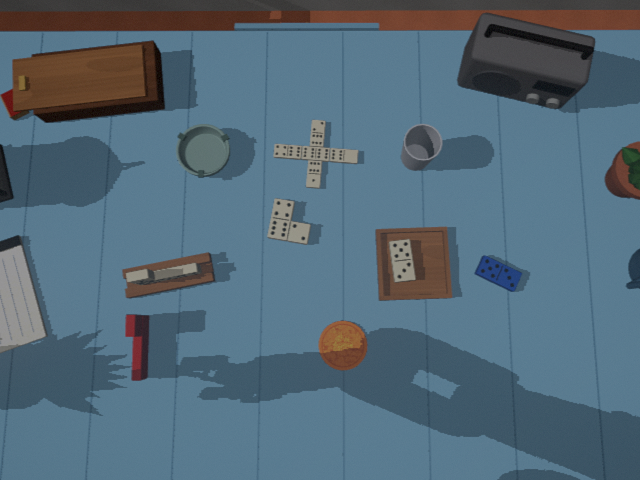

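View pics/scene0.png

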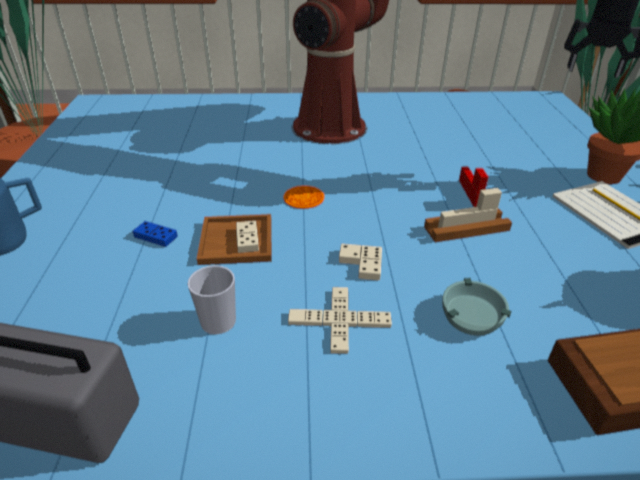

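Top view: tray (413,264) with the domino (402,260), corner tile (290,222), long tile in its rack (168,272). Around them are the cross (316,155), ashtray (203,150), cup (420,147) and coaster (343,345). The red L (137,347) and the blue domino (499,273) are decoys. In the scene view the long tile is the ivory L at (470,210), with its raised foot on the +y side.

```bash
cat > h.py <<'E'
import cv2,numpy as np
from scipy.spatial.transform import Rotation as R
def cam2world(d,o=None):
    if "world_from_camera" in d: return d["world_from_camera"]
    T=np.eye(4);T[:3,:3]=R.from_euler("xyz",o["ee_rot"]).as_matrix();T[:3,3]=o["position"]
    return T@d["mount"]
def cast(d,uv,z,o=None):
    T=cam2world(d,o);uv=np.atleast_2d(uv).astype(float);K=d["mtx"]
    c=np.c_[(uv[:,0]-K[0,2])/K[0,0],-(uv[:,1]-K[1,2])/K[1,1],-np.ones(len(uv))]@T[:3,:3].T
    return T[:3,3]+c*((z-T[2,3])/c[:,2])[:,None]
def proj(d,p,o=None):
    T=np.linalg.inv(cam2world(d,o));c=np.atleast_2d(p)@T[:3,:3].T+T[:3,3];K=d["mtx"]
    return np.c_[K[0,0]*c[:,0]/-c[:,2]+K[0,2],-K[1,1]*c[:,1]/-c[:,2]+K[1,2]]
def mask(img,kind):
    h=cv2.cvtColor(img,cv2.COLOR_RGB2HSV).astype(int);H,S,V=h[...,0],h[...,1],h[...,2]
    m={"ivory":(H<40)&(S<100)&(V>110),"wood":(H<20)&(S>100)&(V>50)&(V<200)}[kind]
    return m.astype(np.uint8)*255
def blobs(m,amin=60):
    cs,_=cv2.findContours(m,cv2.RETR_EXTERNAL,cv2.CHAIN_APPROX_NONE)
    return [c for c in cs if cv2.contourArea(c)>amin]
def rect(d,c,z,o=None):
    p=cast(d,c[:,0,:],z,o)[:,:2].astype(np.float32)
    (x,y),s,a=cv2.minAreaRect(p*1000);return np.round([x,y,*s,a],1)
E
python3 - <<'E'
import pickle;from h import *
d=pickle.load(open("d0.pkl","rb"));t=d["top"]
for k,z in(("ivory",.02),("wood",.018)):
    for c in blobs(mask(t["img"],k)):
        b=cv2.boundingRect(c)
        if 100<b[0]<460 and 100<b[1]<400: print(k,b,cv2.contourArea(c),rect(t,c,z))
s=d["scene"]
for c in blobs(mask(s["img"],"ivory"),30):
    b=cv2.boundingRect(c)
    if b[1]>150: print("scene",b,rect(s,c,.02))
i=t["img"]
a=cv2.resize(i[190:310,110:270],None,fx=4,fy=4,interpolation=2);b=cv2.resize(s["img"][150:270,400:560],None,fx=4,fy=4,interpolation=2)
c=cv2.resize(i[190:310,370:530],None,fx=4,fy=4)
cv2.imwrite("pics/crop1.png",cv2.resize(np.vstack([np.hstack([a,b]),np.hstack([c,c*0])]),None,fx=.6,fy=.6,interpolation=3)[:,:,::-1])
E
```

```text
ivory (125, 269, 23, 13) 175.5 [504.2 317.6  18.1  42.2  11.7]
ivory (162, 263, 35, 12) 150.0 [514.4 234.9  17.7  65.7  11.7]
ivory (389, 239, 26, 43) 811.0 [ 535.5 -194.7   79.4   41.8    7.1]
ivory (268, 199, 42, 45) 1093.0 [612.5  20.8  78.1  78.9  80.3]
ivory (274, 120, 84, 68) 1623.5 [750.5 -27.4 122.5 144.1  34.4]
wood (319, 321, 48, 49) 1775.0 [373.7 -80.8  88.4  89.2  44.9]
wood (127, 275, 86, 21) 355.5 [486.9 253.2  18.9 165.4   9.7]
wood (143, 255, 66, 15) 245.0 [529.6 243.2  13.4 127.7   9.3]
wood (377, 228, 75, 72) 4018.5 [ 530.3 -217.9  136.1  136.8    2.1]
scene (289, 288, 102, 65) [766.  -26.2 123.4 142.9  34.3]
scene (340, 244, 42, 36) [624.4  21.2  77.4  92.4  80.2]
scene (236, 220, 23, 33) [ 538.1 -193.2  103.4   42.     7.1]
scene (442, 188, 59, 39) [463.9 291.1  83.8 212.4  38.2]
scene (554, 182, 86, 59) [467.7 580.7 184.2 152.9  20.1]
```

View pics/crop1.png

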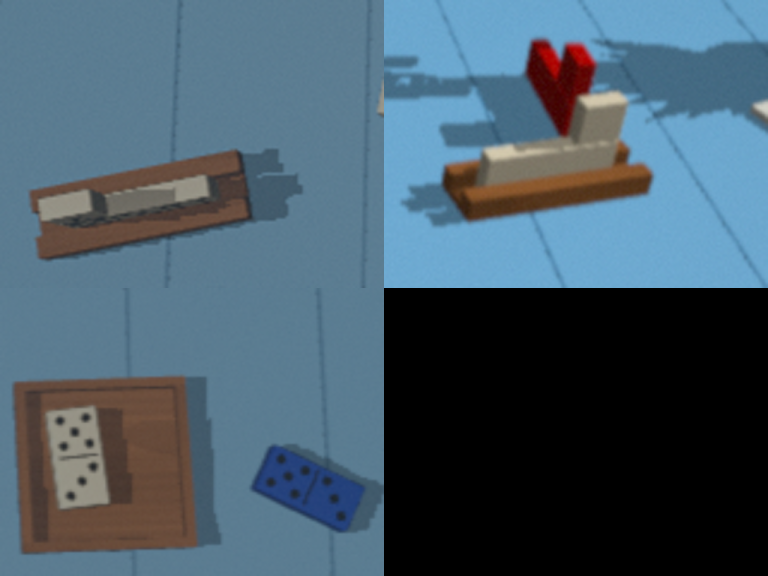

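Confirmed: the ivory L in the rack has its foot at the +y end and its pips toward the robot, and the loose domino in the tray is the ivory one; red and blue are the decoys.

Packing plan, as seen from above:
- Domino in the +y column, the two near cells.
- Corner tile in the centre, near-mid and near-right cells.
- Long bar along the far wall, with its foot pointing to the robot at -y.

First I go over the tray.

```bash
cat >> h.py <<'E'
def plan(tgt,n,start=None,rpy=None):
    """rows from pose (measured) to xyz + yaw deg (tool down) or rpy; prints shares per row"""
    from cell import arm
    if start is None:
        o=arm.get_obs();p=o["position"];r=R.from_euler("xyz",o["ee_rot"])
    else: p,r=start
    r1=R.from_euler("xyz",rpy) if rpy is not None else R.from_euler("xyz",[np.pi,0,np.radians(tgt[3])])
    p1=np.array(tgt[:3]);rv=(r.inv()*r1).as_rotvec();rows=[]
    for k in range(n):
        a=r*R.from_rotvec(rv*k/n);dp=a.inv().apply((p1-p)/n)/.25
        d=np.round(np.r_[dp,rv/n/np.radians(45)],3);rows.append(d)
        e=dict(zip(("x","y","z","ax","ay","az"),d));print("{"+",".join(f'"{q}":{v:g}' for q,v in e.items() if abs(v)>5e-4)+"}",end=",")
    print("\nmax mm/row",np.abs(250*np.array(rows)[:,:3]).max().round(1),"deg/row",np.degrees(np.linalg.norm(rv)/n).round(2))
    return p1,r1
E
python3 - <<'E'
from h import *
plan([.52,-.205,.22,187],18)
E
```

```text
{"x":-0.124,"y":-0.13,"z":0.002,"az":-0.04},{"x":-0.12,"y":-0.134,"z":0.002,"az":-0.04},{"x":-0.116,"y":-0.138,"z":0.002,"az":-0.04},{"x":-0.111,"y":-0.141,"z":0.002,"az":-0.04},{"x":-0.107,"y":-0.145,"z":0.002,"az":-0.04},{"x":-0.102,"y":-0.148,"z":0.002,"az":-0.04},{"x":-0.097,"y":-0.151,"z":0.002,"az":-0.04},{"x":-0.093,"y":-0.154,"z":0.002,"az":-0.04},{"x":-0.088,"y":-0.157,"z":0.002,"az":-0.04},{"x":-0.083,"y":-0.16,"z":0.002,"az":-0.04},{"x":-0.078,"y":-0.162,"z":0.002,"az":-0.04},{"x":-0.072,"y":-0.165,"z":0.002,"az":-0.04},{"x":-0.067,"y":-0.167,"z":0.002,"az":-0.04},{"x":-0.062,"y":-0.169,"z":0.002,"az":-0.04},{"x":-0.057,"y":-0.171,"z":0.002,"az":-0.04},{"x":-0.051,"y":-0.172,"z":0.002,"az":-0.04},{"x":-0.046,"y":-0.174,"z":0.002,"az":-0.04},{"x":-0.04,"y":-0.175,"z":0.002,"az":-0.04},
max mm/row 43.8 deg/row 1.8
```

Request:
{"method": "send_rows", "body": {
  "deltas": [
    {"x": -0.12,"y": -0.13,"az": -0.04},
    {"x": -0.12,"y": -0.13,"az": -0.04},
    {"x": -0.12,"y": -0.14,"az": -0.04},
    {"x": -0.11,"y": -0.14,"az": -0.04},
    {"x": -0.11,"y": -0.14,"az": -0.04},
    {"x": -0.1,"y": -0.15,"az": -0.04},
    {"x": -0.1,"y": -0.15,"az": -0.04},
    {"x": -0.09,"y": -0.15,"az": -0.04},
    {"x": -0.09,"y": -0.16,"az": -0.04},
    {"x": -0.08,"y": -0.16,"az": -0.04}
  ],
  "jaw": 0.75
}}

```text
schema error: expected keys x, y, z, ax, ay, az
```

Request:
{"method": "send_rows", "body": {
  "deltas": [
    {"x": -0.08,"y": -0.16,"az": -0.04},
    {"x": -0.07,"y": -0.165,"az": -0.04},
    {"x": -0.07,"y": -0.165,"az": -0.04},
    {"x": -0.06,"y": -0.17,"az": -0.04},
    {"x": -0.06,"y": -0.17,"az": -0.04},
    {"x": -0.05,"y": -0.17,"az": -0.04},
    {"x": -0.05,"y": -0.17,"az": -0.04},
    {"x": -0.04,"y": -0.175,"az": -0.04},
    {},
    {}
  ]
}}

```text
schema error: expected keys x, y, z, ax, ay, az
```

```bash
cat >> h.py <<'E'
def snap(name):
    from cell import arm
    import pickle
    o=arm.get_obs();d=arm.get_image("wrist");cv2.imwrite(f"pics/{name}.png",d["img"][:,:,::-1]);pickle.dump((o,d),open(name+".pkl","wb"));return o,d
E
python3 - <<'E'
from h import *
o,d=snap("w1");print(o["t"],o["position"],np.degrees(o["ee_rot"]),o["finger_gap"],o["q"].round(2));print(d["mount"].round(3),d["mtx"].round(1))
for k,z in(("ivory",.024),("wood",.016)):
    for c in blobs(mask(d["img"],k),1000): print(k,cv2.boundingRect(c),rect(d,c,z,o))
E
```

```text
0.1 [0.26794455 0.56383308 0.23008603] [-1.79873816e+02 -1.33352155e-02  1.54572543e+02] 0.08513697340237285 [ 1.01  0.22  1.61 -0.    1.31 -0.11]
[[ 0.001  0.963  0.269  0.068]
 [ 1.    -0.001  0.     0.001]
 [ 0.     0.269 -0.963 -0.142]
 [ 0.     0.     0.     1.   ]] [[408.7   0.  325.7]
 [  0.  408.7 239.2]
 [  0.    0.    1. ]]
ivory (396, 314, 63, 68) [435.3 595.4  88.2  18.4  20.4]
ivory (316, 283, 130, 162) [444.  572.  174.3  92.4  19.7]
wood (382, 173, 40, 61) [292.2 615.8  36.4  42.8  27.1]
wood (468, 120, 78, 47) [283.2 725.9  75.1  22.9  40.3]
wood (566, 6, 74, 139) [274.7 811.6  57.2 104.6  76.2]
wood (551, 0, 73, 30) [218.5 812.1  55.8  20.5  64.6]
```

View pics/w1.png

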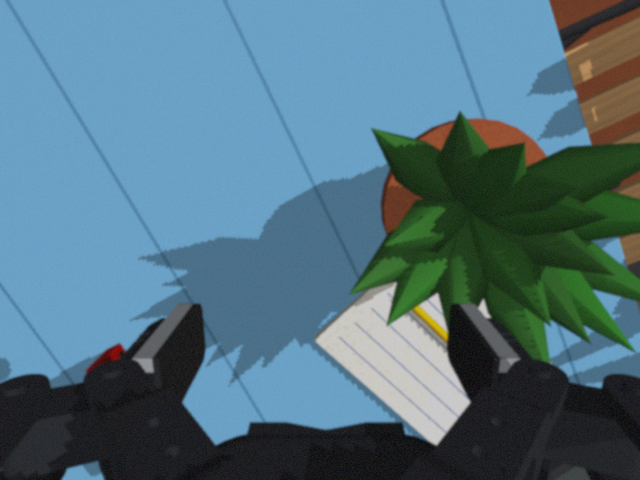

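The arm has not moved: every row needs all six keys. The picture shows only the plant and notepad under the start pose. I send the move again.

Request:
{"method": "send_rows", "body": {
  "deltas": [
    {"x": -0.12,"y": -0.13,"z": 0,"ax": 0,"ay": 0,"az": -0.04},
    {"x": -0.12,"y": -0.13,"z": 0,"ax": 0,"ay": 0,"az": -0.04},
    {"x": -0.12,"y": -0.14,"z": 0,"ax": 0,"ay": 0,"az": -0.04},
    {"x": -0.11,"y": -0.14,"z": 0,"ax": 0,"ay": 0,"az": -0.04},
    {"x": -0.11,"y": -0.14,"z": 0,"ax": 0,"ay": 0,"az": -0.04},
    {"x": -0.1,"y": -0.15,"z": 0,"ax": 0,"ay": 0,"az": -0.04},
    {"x": -0.1,"y": -0.15,"z": 0,"ax": 0,"ay": 0,"az": -0.04},
    {"x": -0.09,"y": -0.15,"z": 0,"ax": 0,"ay": 0,"az": -0.04},
    {"x": -0.09,"y": -0.16,"z": 0,"ax": 0,"ay": 0,"az": -0.04},
    {"x": -0.08,"y": -0.16,"z": 0,"ax": 0,"ay": 0,"az": -0.04}
  ],
  "jaw": 0.75
}}

```text
t: 1.15
position: [0.4093, 0.1374, 0.2313]
ee_rot: [3.142, 0.0, 3.013]
wrist_force: [-0.2, -0.9, 0.1]
finger_gap: 0.0644
gripper_force: 0.0
```

Request:
{"method": "send_rows", "body": {
  "deltas": [
    {"x": -0.08,"y": -0.16,"z": 0,"ax": 0,"ay": 0,"az": -0.04},
    {"x": -0.07,"y": -0.165,"z": 0,"ax": 0,"ay": 0,"az": -0.04},
    {"x": -0.07,"y": -0.165,"z": 0,"ax": 0,"ay": 0,"az": -0.04},
    {"x": -0.06,"y": -0.17,"z": 0,"ax": 0,"ay": 0,"az": -0.04},
    {"x": -0.06,"y": -0.17,"z": 0,"ax": 0,"ay": 0,"az": -0.04},
    {"x": -0.05,"y": -0.17,"z": 0,"ax": 0,"ay": 0,"az": -0.04},
    {"x": -0.05,"y": -0.17,"z": 0,"ax": 0,"ay": 0,"az": -0.04},
    {"x": -0.04,"y": -0.175,"z": 0,"ax": 0,"ay": 0,"az": -0.04},
    {"x": 0,"y": 0,"z": 0,"ax": 0,"ay": 0,"az": 0},
    {"x": 0,"y": 0,"z": 0,"ax": 0,"ay": 0,"az": 0}
  ]
}}

```text
t: 2.15
position: [0.5225, -0.2008, 0.2305]
ee_rot: [3.14, -0.001, -3.022]
wrist_force: [0.6, 0.8, 0.3]
finger_gap: 0.064
gripper_force: 0.0
```

```bash
python3 - <<'E'
from h import *
o,d=snap("w2");print(o["t"],o["position"],np.degrees(o["ee_rot"]),o["finger_gap"],o["q"].round(2))
for k,z in(("ivory",.024),("wood",.016)):
    for c in blobs(mask(d["img"],k),1000): print(k,cv2.boundingRect(c),rect(d,c,z,o))
E
```

```text
2.15 [ 0.5224576  -0.20081493  0.23054359] [ 1.79916632e+02 -7.41472238e-02 -1.73158067e+02] 0.06400359075195902 [-0.49  0.08  1.77  0.    1.29 -2.18]
ivory (509, 276, 92, 87) [608.9  19.   77.3  78.7  79.9]
ivory (310, 175, 47, 91) [ 535.  -192.7   80.6   40.4    7.1]
wood (230, 127, 164, 162) [ 530.8 -215.5  136.9  137.     2.2]
wood (437, 0, 114, 103) [383.3 -82.1  75.5  90.    6.9]
```

View pics/w2.png

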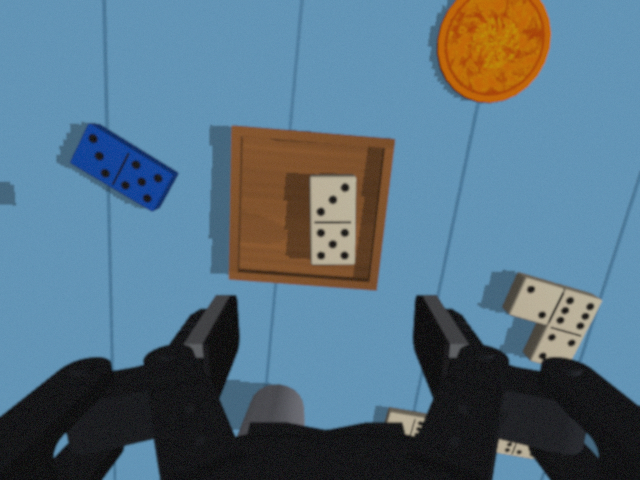

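The tray spans pixels (230-394, 127-289), with the domino at (333,220); the finger tips are at (235,297) and (417,297), about 9 mm behind the TCP. The top and wrist measurements agree, so I go down on the domino.

```bash
python3 - <<'E'
from h import *
a=plan([.535,-.193,.06,187.1],5)
a=plan([.535,-.193,.0135,187.1],3,a)
a=plan([.5085,-.1755,.0135,182.2],6,a)
E
```

```text
{"x":-0.011,"y":0.004,"z":0.136,"az":-0.001},{"x":-0.011,"y":0.004,"z":0.136,"az":-0.001},{"x":-0.011,"y":0.004,"z":0.137,"az":-0.001},{"x":-0.011,"y":0.004,"z":0.137,"az":-0.001},{"x":-0.011,"y":0.004,"z":0.137,"az":-0.001},
max mm/row 34.2 deg/row 0.04
{"z":0.062},{"z":0.062},{"z":0.062},
max mm/row 15.5 deg/row 0.0
{"x":0.016,"y":0.014,"az":0.018},{"x":0.016,"y":0.014,"az":0.018},{"x":0.016,"y":0.013,"az":0.018},{"x":0.017,"y":0.013,"az":0.018},{"x":0.017,"y":0.013,"az":0.018},{"x":0.017,"y":0.013,"az":0.018},
max mm/row 4.2 deg/row 0.82
```

Request:
{"method": "send_rows", "body": {
  "deltas": [
    {"x": -0.011,"y": 0.004,"z": 0.136,"ax": 0,"ay": 0,"az": -0.001},
    {"x": -0.011,"y": 0.004,"z": 0.136,"ax": 0,"ay": 0,"az": -0.001},
    {"x": -0.011,"y": 0.004,"z": 0.137,"ax": 0,"ay": 0,"az": -0.001},
    {"x": -0.011,"y": 0.004,"z": 0.137,"ax": 0,"ay": 0,"az": -0.001},
    {"x": -0.011,"y": 0.004,"z": 0.137,"ax": 0,"ay": 0,"az": -0.001},
    {"x": 0,"y": 0,"z": 0.062,"ax": 0,"ay": 0,"az": 0},
    {"x": 0,"y": 0,"z": 0.062,"ax": 0,"ay": 0,"az": 0},
    {"x": 0,"y": 0,"z": 0.062,"ax": 0,"ay": 0,"az": 0},
    {"x": 0,"y": 0,"z": 0,"ax": 0,"ay": 0,"az": 0}
  ],
  "jaw": 0.6,
  "newtons": 25
}}

```text
t: 3.1
position: [0.5347, -0.1928, 0.0126]
ee_rot: [3.14, -0.002, -3.016]
wrist_force: [-0.1, -0.2, 0.1]
finger_gap: 0.0509
gripper_force: 0.0
```

Request:
{"method": "send_rows", "body": {
  "deltas": [
    {"x": 0,"y": 0,"z": 0,"ax": 0,"ay": 0,"az": 0},
    {"x": 0,"y": 0,"z": 0,"ax": 0,"ay": 0,"az": 0},
    {"x": 0,"y": 0,"z": 0,"ax": 0,"ay": 0,"az": 0},
    {"x": 0,"y": 0,"z": 0,"ax": 0,"ay": 0,"az": 0},
    {"x": 0,"y": 0,"z": 0,"ax": 0,"ay": 0,"az": 0}
  ],
  "jaw": 0.4
}}

```text
t: 3.6
position: [0.5363, -0.1938, 0.0146]
ee_rot: [-3.141, 0.001, -3.016]
wrist_force: [0.9, -0.3, 0.6]
finger_gap: 0.0387
gripper_force: 27.2
```

Request:
{"method": "send_rows", "body": {
  "deltas": [
    {"x": 0.016,"y": 0.014,"z": 0,"ax": 0,"ay": 0,"az": 0.018},
    {"x": 0.016,"y": 0.014,"z": 0,"ax": 0,"ay": 0,"az": 0.018},
    {"x": 0.016,"y": 0.013,"z": 0,"ax": 0,"ay": 0,"az": 0.018},
    {"x": 0.017,"y": 0.013,"z": 0,"ax": 0,"ay": 0,"az": 0.018},
    {"x": 0.017,"y": 0.013,"z": 0,"ax": 0,"ay": 0,"az": 0.018},
    {"x": 0.017,"y": 0.013,"z": 0,"ax": 0,"ay": 0,"az": 0.018},
    {"x": 0,"y": 0,"z": 0,"ax": 0,"ay": 0,"az": 0}
  ]
}}

```text
t: 4.3
position: [0.5095, -0.1758, 0.0147]
ee_rot: [-3.141, 0.001, -3.101]
wrist_force: [0.6, -1.0, 5.4]
finger_gap: 0.0396
gripper_force: 30.7
```

```bash
python3 - <<'E'
from h import *
from cell import arm
import time
o=arm.get_obs();print({k:np.round(o[k],4) for k in("t","position","ee_rot","wrist_force","finger_gap","gripper_force")})
d=arm.get_image("top")
for k,z in(("ivory",.024),("wood",.016)):
    for c in blobs(mask(d["img"],k)):
        b=cv2.boundingRect(c)
        if 370<b[0]<460 and 200<b[1]<300: print(k,b,rect(d,c,z))
E
```

```text
{'t': np.float64(4.3), 'position': array([ 0.5095, -0.1758,  0.0147]), 'ee_rot': array([-3.1412e+00,  9.0000e-04, -3.1013e+00]), 'wrist_force': array([ 0.5988, -1.0027,  5.3764]), 'finger_gap': np.float64(0.0396), 'gripper_force': np.float64(30.6504)}
ivory (383, 280, 22, 14) [ 483.5 -178.    46.4    9.5   64.7]
wood (405, 283, 29, 16) [ 4.771e+02 -2.280e+02  2.880e+01  5.400e+01  3.000e-01]
```

No side force yet, so the domino is not against the walls. I nudge it 2 mm further toward each.

Request:
{"method": "send_rows", "body": {
  "deltas": [
    {"x": 0.004,"y": 0.004,"z": -0.002,"ax": 0,"ay": 0,"az": 0},
    {"x": 0.004,"y": 0.004,"z": 0,"ax": 0,"ay": 0,"az": 0},
    {"x": 0,"y": 0,"z": 0,"ax": 0,"ay": 0,"az": 0}
  ]
}}

```text
t: 4.65
position: [0.5086, -0.175, 0.0148]
ee_rot: [-3.139, 0.003, -3.101]
wrist_force: [3.7, -3.9, 0.3]
finger_gap: 0.0389
gripper_force: 27.7
```

Both walls touched. Release, lift and check from above.

Request:
{"method": "send_rows", "body": {
  "deltas": [
    {"x": 0,"y": 0,"z": 0,"ax": 0,"ay": 0,"az": 0},
    {"x": 0,"y": 0,"z": 0,"ax": 0,"ay": 0,"az": 0},
    {"x": 0,"y": 0,"z": -0.1,"ax": 0,"ay": 0,"az": 0},
    {"x": 0,"y": 0,"z": -0.16,"ax": 0,"ay": 0,"az": 0},
    {"x": 0,"y": 0.12,"z": -0.16,"ax": 0,"ay": 0,"az": 0},
    {"x": 0,"y": 0.16,"z": -0.16,"ax": 0,"ay": 0,"az": 0},
    {"x": 0,"y": 0.16,"z": -0.16,"ax": 0,"ay": 0,"az": 0},
    {"x": 0,"y": 0,"z": 0,"ax": 0,"ay": 0,"az": 0}
  ],
  "jaw": 0.6
}}

```text
t: 5.45
position: [0.5054, -0.0704, 0.1952]
ee_rot: [-3.141, 0.008, -3.097]
wrist_force: [0.7, -1.2, -0.2]
finger_gap: 0.0512
gripper_force: 0.0
```

```bash
python3 - <<'E'
from h import *
o,d=snap("w3");print(o["t"],o["position"],np.degrees(o["ee_rot"]),o["finger_gap"])
for k,z in(("ivory",.024),("ivory",.018),("wood",.016)):
    for c in blobs(mask(d["img"],k),1000): print(k,cv2.boundingRect(c),rect(d,c,z,o))
a=plan([.587,.004,.06,80.3],13)
E
```

```text
5.45 [ 0.50544856 -0.07041664  0.19521036] [-179.97124567    0.42990401 -177.42343254] 0.051205115375720284
ivory (385, 286, 99, 58) [588.6  25.   77.   39.3  81. ]
ivory (163, 158, 61, 101) [ 507.5 -173.2   79.7   42.     2.3]
ivory (385, 286, 99, 58) [591.5  26.9  78.5  40.   81. ]
ivory (163, 158, 61, 101) [ 508.9 -175.1   81.2   42.8    2.3]
wood (47, 147, 191, 165) [ 530.7 -213.6  137.7  140.6    2.2]
wood (260, 0, 126, 99) [387.7 -77.7  64.9  89.3   2.6]
{"x":-0.026,"y":0.022,"z":0.041,"az":0.175},{"x":-0.023,"y":0.026,"z":0.041,"az":0.175},{"x":-0.019,"y":0.029,"z":0.041,"az":0.175},{"x":-0.015,"y":0.031,"z":0.041,"az":0.175},{"x":-0.011,"y":0.033,"z":0.041,"az":0.175},{"x":-0.006,"y":0.034,"z":0.041,"az":0.175},{"x":-0.002,"y":0.034,"z":0.041,"az":0.175},{"x":0.003,"y":0.034,"z":0.041,"az":0.175},{"x":0.008,"y":0.034,"z":0.041,"az":0.175},{"x":0.012,"y":0.032,"z":0.041,"az":0.175},{"x":0.017,"y":0.03,"z":0.041,"az":0.175},{"x":0.021,"y":0.028,"z":0.041,"az":0.175},{"x":0.024,"y":0.025,"z":0.041,"az":0.175},
max mm/row 10.2 deg/row 7.86
```

The domino sits flush (tray frame about -22, +41, yaw matching). Next, the corner tile, gripped across its -y square.

Request:
{"method": "send_rows", "body": {
  "deltas": [
    {"x": -0.026,"y": 0.022,"z": 0.041,"ax": 0,"ay": 0,"az": 0.175},
    {"x": -0.023,"y": 0.026,"z": 0.041,"ax": 0,"ay": 0,"az": 0.175},
    {"x": -0.019,"y": 0.029,"z": 0.041,"ax": 0,"ay": 0,"az": 0.175},
    {"x": -0.015,"y": 0.031,"z": 0.041,"ax": 0,"ay": 0,"az": 0.175},
    {"x": -0.011,"y": 0.033,"z": 0.041,"ax": 0,"ay": 0,"az": 0.175},
    {"x": -0.006,"y": 0.034,"z": 0.041,"ax": 0,"ay": 0,"az": 0.175},
    {"x": -0.002,"y": 0.034,"z": 0.041,"ax": 0,"ay": 0,"az": 0.175},
    {"x": 0.003,"y": 0.034,"z": 0.041,"ax": 0,"ay": 0,"az": 0.175},
    {"x": 0.008,"y": 0.034,"z": 0.041,"ax": 0,"ay": 0,"az": 0.175},
    {"x": 0.012,"y": 0.032,"z": 0.041,"ax": 0,"ay": 0,"az": 0.175}
  ]
}}

```text
t: 6.5
position: [0.5643, -0.0155, 0.0842]
ee_rot: [-3.136, -0.002, 1.801]
wrist_force: [0.1, -0.2, 0.3]
finger_gap: 0.0512
gripper_force: 0.0
```

Request:
{"method": "send_rows", "body": {
  "deltas": [
    {"x": 0.017,"y": 0.03,"z": 0.041,"ax": 0,"ay": 0,"az": 0.175},
    {"x": 0.025,"y": 0.03,"z": 0.041,"ax": 0,"ay": 0,"az": 0.175},
    {"x": 0.028,"y": 0.026,"z": 0.041,"ax": 0,"ay": 0,"az": 0.175},
    {"x": 0,"y": 0,"z": 0,"ax": 0,"ay": 0,"az": 0}
  ]
}}

```text
t: 6.9
position: [0.5833, 0.0045, 0.0527]
ee_rot: [-3.133, 0.001, 1.396]
wrist_force: [0.1, 0.1, -1.4]
finger_gap: 0.0508
gripper_force: 0.0
```

```bash
python3 - <<'E'
from h import *
o,d=snap("w4");print(o["t"],o["position"],np.degrees(o["ee_rot"]),o["finger_gap"])
for c in blobs(mask(d["img"],"ivory"),1000): print(cv2.boundingRect(c),rect(d,c,.018,o))
plan([.588,.006,.009,80.6],4)
E
```

```text
6.9 [0.58333095 0.00454482 0.05267979] [-1.79524584e+02  3.71278953e-02  7.99769112e+01] 0.05078448084387983
(534, 243, 106, 66) [702.  -14.4  28.5  49.4  85.5]
(295, 135, 187, 173) [613.8  25.   78.5  78.3  80.2]
{"x":0.003,"y":0.004,"z":0.045,"ax":-0.002,"az":-0.003},{"x":0.003,"y":0.004,"z":0.045,"ax":-0.002,"az":-0.003},{"x":0.002,"y":0.004,"z":0.045,"ax":-0.002,"az":-0.003},{"x":0.002,"y":0.004,"z":0.045,"ax":-0.002,"az":-0.003},
max mm/row 11.2 deg/row 0.16
```

View pics/w4.png

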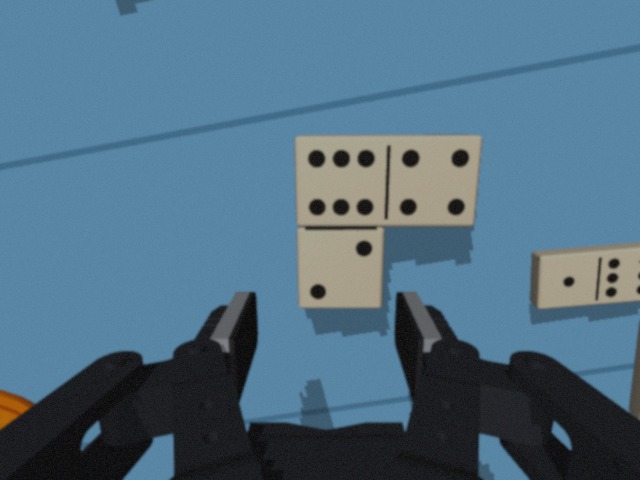

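The corner tile is seen whole, its two-pip square at (341,268), 15 px (6 mm) off the finger midline (326). I shift over, go down and grip.

Request:
{"method": "send_rows", "body": {
  "deltas": [
    {"x": 0.009,"y": 0.012,"z": 0.01,"ax": 0,"ay": 0,"az": 0},
    {"x": 0.009,"y": 0.012,"z": 0.045,"ax": 0,"ay": 0,"az": 0},
    {"x": 0,"y": 0,"z": 0.06,"ax": 0,"ay": 0,"az": 0},
    {"x": 0,"y": 0,"z": 0.06,"ax": 0,"ay": 0,"az": 0},
    {"x": 0,"y": 0,"z": 0,"ax": 0,"ay": 0,"az": 0}
  ]
}}

```text
t: 7.45
position: [0.5899, 0.0082, 0.0095]
ee_rot: [-3.135, 0.001, 1.396]
wrist_force: [0.0, -0.5, 0.1]
finger_gap: 0.0513
gripper_force: 0.0
```

Request:
{"method": "send_rows", "body": {
  "deltas": [
    {"x": 0,"y": 0,"z": 0,"ax": 0,"ay": 0,"az": 0},
    {"x": 0,"y": 0,"z": 0,"ax": 0,"ay": 0,"az": 0},
    {"x": 0,"y": 0,"z": 0,"ax": 0,"ay": 0,"az": 0},
    {"x": 0,"y": 0,"z": 0,"ax": 0,"ay": 0,"az": 0},
    {"x": 0,"y": 0,"z": 0,"ax": 0,"ay": 0,"az": 0}
  ],
  "jaw": 0.38,
  "newtons": 60
}}

```text
t: 7.95
position: [0.5935, 0.0079, 0.0136]
ee_rot: [3.141, 0.0, 1.396]
wrist_force: [0.4, -0.7, -1.0]
finger_gap: 0.0374
gripper_force: 60.2
```

Request:
{"method": "send_rows", "body": {
  "deltas": [
    {"x": 0,"y": 0,"z": -0.05,"ax": 0,"ay": 0,"az": 0},
    {"x": 0,"y": 0,"z": -0.1,"ax": 0,"ay": 0,"az": 0},
    {"x": 0,"y": 0,"z": -0.1,"ax": 0,"ay": 0,"az": 0},
    {"x": 0,"y": 0,"z": -0.05,"ax": 0,"ay": 0,"az": 0},
    {"x": 0,"y": 0,"z": 0,"ax": 0,"ay": 0,"az": 0}
  ]
}}

```text
t: 8.45
position: [0.5958, 0.0077, 0.0917]
ee_rot: [3.135, -0.0, 1.396]
wrist_force: [0.6, 0.1, -1.6]
finger_gap: 0.0378
gripper_force: 60.4
```

```bash
python3 - <<'E'
from h import *
o,d=snap("w5");print(o["t"],o["position"],np.degrees(o["ee_rot"]),o["finger_gap"],o["gripper_force"])
z=o["position"][2]-.009+.018
for c in blobs(mask(d["img"],"ivory"),1000): print(cv2.boundingRect(c),rect(d,c,z,o))
E
```

```text
8.45 [0.59575684 0.00770813 0.09167095] [ 1.79631663e+02 -2.52763576e-02  7.99654057e+01] 0.03777046433031891 60.415942668914795
(265, 100, 375, 283) [644.6  24.  100.6 128.1  81.4]
```

```bash
python3 - <<'E'
from h import *
import pickle
o,d=pickle.load(open("w5.pkl","rb"));m=mask(d["img"],"ivory");m=cv2.morphologyEx(m,cv2.MORPH_OPEN,np.ones((9,9)))
m[:,520:]=0
for c in blobs(m,2000):
  print(cv2.boundingRect(c),cv2.contourArea(c))
  for z in(.092,.096,.1,.104): print(z,rect(d,c,z,o))
cv2.imwrite("pics/w5c.png",np.hstack([d["img"][:,:,::-1],cv2.cvtColor(m,8)])[::2,::2])
E
```

```text
(271, 269, 109, 96) 9092.5
0.092 [595.7   5.5  39.7  40.1  79.9]
0.096 [596.    7.5  38.5  39.   79.9]
0.1 [596.4   9.4  37.4  37.8  79.9]
0.104 [596.7  11.4  36.3  36.7  79.9]
(266, 150, 254, 137) 26772.0
0.092 [627.8  38.3  49.6  92.7  80. ]
0.096 [627.2  39.3  48.2  90.1  80. ]
0.1 [626.6  40.3  46.8  87.5  80. ]
0.104 [626.   41.4  45.4  84.9  80. ]
```

View pics/w5c.png

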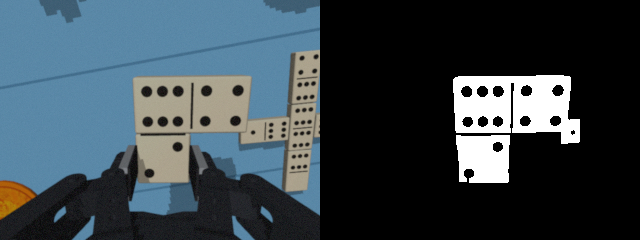

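The tile is held centred across its square (half-scale picture: tile at (190,110) and (160,157), between the fingers). I carry it over the tray.

```bash
python3 - <<'E'
from h import *
plan([.4916,-.2571,.065,92.2],10)
E
```

```text
{"x":-0.112,"y":-0.022,"z":0.01,"az":-0.027},{"x":-0.111,"y":-0.024,"z":0.01,"az":-0.027},{"x":-0.11,"y":-0.027,"z":0.01,"az":-0.027},{"x":-0.11,"y":-0.029,"z":0.01,"az":-0.027},{"x":-0.109,"y":-0.031,"z":0.01,"az":-0.027},{"x":-0.109,"y":-0.034,"z":0.01,"az":-0.027},{"x":-0.108,"y":-0.036,"z":0.01,"az":-0.027},{"x":-0.107,"y":-0.038,"z":0.01,"az":-0.027},{"x":-0.106,"y":-0.041,"z":0.01,"az":-0.027},{"x":-0.105,"y":-0.043,"z":0.01,"az":-0.027},
max mm/row 28.0 deg/row 1.22
```

Request:
{"method": "send_rows", "body": {
  "deltas": [
    {"x": -0.112,"y": -0.022,"z": 0.01,"ax": 0,"ay": 0,"az": -0.027},
    {"x": -0.111,"y": -0.024,"z": 0.01,"ax": 0,"ay": 0,"az": -0.027},
    {"x": -0.11,"y": -0.027,"z": 0.01,"ax": 0,"ay": 0,"az": -0.027},
    {"x": -0.11,"y": -0.029,"z": 0.01,"ax": 0,"ay": 0,"az": -0.027},
    {"x": -0.109,"y": -0.031,"z": 0.01,"ax": 0,"ay": 0,"az": -0.027},
    {"x": -0.109,"y": -0.034,"z": 0.01,"ax": 0,"ay": 0,"az": -0.027},
    {"x": -0.108,"y": -0.036,"z": 0.01,"ax": 0,"ay": 0,"az": -0.027},
    {"x": -0.107,"y": -0.038,"z": 0.01,"ax": 0,"ay": 0,"az": -0.027},
    {"x": -0.106,"y": -0.041,"z": 0.01,"ax": 0,"ay": 0,"az": -0.027},
    {"x": -0.105,"y": -0.043,"z": 0.01,"ax": 0,"ay": 0,"az": -0.027}
  ]
}}

```text
t: 9.5
position: [0.4886, -0.2571, 0.0614]
ee_rot: [-3.139, -0.002, 1.609]
wrist_force: [0.6, 0.5, -0.8]
finger_gap: 0.0374
gripper_force: 60.4
```

Request:
{"method": "send_rows", "body": {
  "deltas": [
    {"x": 0,"y": 0,"z": 0,"ax": 0,"ay": 0,"az": 0},
    {"x": 0,"y": 0,"z": 0,"ax": 0,"ay": 0,"az": 0}
  ]
}}

```text
t: 9.7
position: [0.4891, -0.2566, 0.0617]
ee_rot: [-3.139, -0.002, 1.606]
wrist_force: [0.2, -0.3, -1.4]
finger_gap: 0.0374
gripper_force: 60.4
```

```bash
python3 - <<'E'
from h import *
o,d=snap("w6");print(o["t"],o["position"],np.degrees(o["ee_rot"]),o["finger_gap"],o["gripper_force"])
z=o["position"][2]+.003
m=mask(d["img"],"ivory")
for c in blobs(m,1000): print(cv2.boundingRect(c),rect(d,c,z,o),rect(d,c,.024,o))
for c in blobs(mask(d["img"],"wood"),1000): print("wood",cv2.boundingRect(c),rect(d,c,.016,o))
E
```

```text
9.7 [ 0.48912619 -0.25658925  0.06173688] [-1.79874051e+02 -1.26907044e-01  9.19974409e+01] 0.037441209134487216 60.43626666069031
(265, 142, 239, 223) [ 508.8 -234.5   80.3   83.5    2.1] [ 515.  -248.   103.8  107.9    2.1]
(280, 42, 196, 100) [ 503.4 -177.6   61.3   30.     2. ] [ 507.9 -174.5   79.3   38.8    2. ]
wood (264, 25, 330, 300) [ 531.2 -215.   137.4  137.2    2.2]
```

View pics/w6.png

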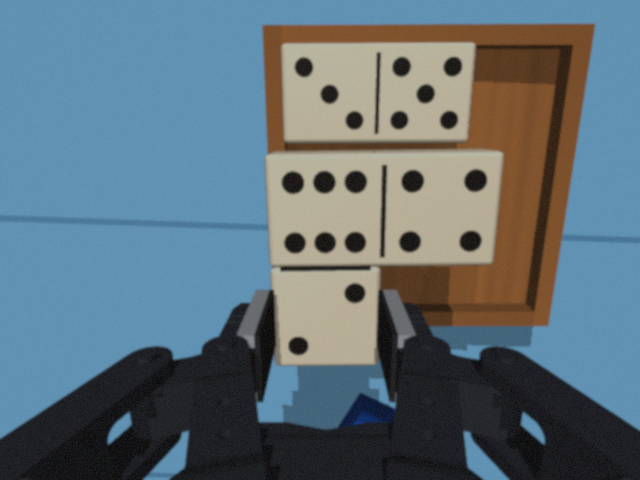

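The tray is at (264-594, 25-325). The tile hangs over its slot beside the domino (280-476, 42-142), about 2 mm too far toward the near wall. I correct this and lower it.

Request:
{"method": "send_rows", "body": {
  "deltas": [
    {"x": -0.004,"y": 0.009,"z": 0.03,"ax": 0,"ay": 0,"az": -0.004},
    {"x": 0,"y": 0,"z": 0.05,"ax": 0,"ay": 0,"az": 0},
    {"x": 0,"y": 0,"z": 0.04,"ax": 0,"ay": 0,"az": 0},
    {"x": 0,"y": 0,"z": 0.03,"ax": 0,"ay": 0,"az": 0},
    {"x": 0,"y": 0,"z": 0,"ax": 0,"ay": 0,"az": 0}
  ]
}}

```text
t: 10.25
position: [0.4916, -0.2567, 0.0237]
ee_rot: [-3.139, -0.002, 1.611]
wrist_force: [-0.4, -0.4, -0.6]
finger_gap: 0.0378
gripper_force: 60.5
```

No contact yet. A few more millimetres down.

Request:
{"method": "send_rows", "body": {
  "deltas": [
    {"x": 0,"y": 0,"z": 0.008,"ax": 0,"ay": 0,"az": 0},
    {"x": 0,"y": 0,"z": 0.008,"ax": 0,"ay": 0,"az": 0},
    {"x": 0,"y": 0,"z": 0,"ax": 0,"ay": 0,"az": 0}
  ]
}}

```text
t: 10.55
position: [0.4927, -0.2577, 0.0218]
ee_rot: [3.142, -0.0, 1.611]
wrist_force: [-1.5, 1.2, -2.7]
finger_gap: 0.0375
gripper_force: 60.4
```

Request:
{"method": "send_rows", "body": {
  "deltas": [
    {"x": 0,"y": 0,"z": 0,"ax": 0,"ay": 0,"az": 0},
    {"x": 0,"y": 0,"z": 0,"ax": 0,"ay": 0,"az": 0},
    {"x": 0,"y": 0,"z": 0,"ax": 0,"ay": 0,"az": 0},
    {"x": 0,"y": 0,"z": -0.05,"ax": 0,"ay": 0,"az": 0},
    {"x": 0,"y": 0,"z": -0.16,"ax": 0,"ay": 0,"az": 0},
    {"x": 0,"y": 0,"z": -0.19,"ax": 0,"ay": 0,"az": 0},
    {"x": 0,"y": 0,"z": -0.19,"ax": 0,"ay": 0,"az": 0},
    {"x": 0,"y": 0,"z": 0,"ax": 0,"ay": 0,"az": 0}
  ],
  "jaw": 0.55
}}

```text
t: 11.35
position: [0.4981, -0.2616, 0.1796]
ee_rot: [3.127, 0.011, 1.611]
wrist_force: [0.1, -1.1, -0.1]
finger_gap: 0.0468
gripper_force: 0.0
```

```bash
python3 - <<'E'
from h import *
o,d=snap("w7");print(o["t"],o["position"],np.degrees(o["ee_rot"]),o["finger_gap"],o["gripper_force"])
for c in blobs(mask(d["img"],"ivory"),1000): print(cv2.boundingRect(c),rect(d,c,.024,o))
for c in blobs(mask(d["img"],"wood"),1000): print("wood",cv2.boundingRect(c),rect(d,c,.016,o))
t=arm=None
from cell import arm
t=arm.get_image("top");s=arm.get_image("scene")
for n,q in(("top",t),("scene",s)):
  for c in blobs(mask(q["img"],"ivory"),100):
    b=cv2.boundingRect(c);r=rect(q,c,.024)
    if abs(r[0]-531)<70 and abs(r[1]+215)<70: print(n,b,r)
plan([.5045,.309,.16,99.7],14)
E
```

```text
11.35 [ 0.4980541  -0.26158444  0.1795585 ] [179.16835236   0.63271986  92.29265118] 0.04681885199493844 0.0
(286, 128, 113, 111) [ 511.8 -236.3   80.    80.     2.9]
(283, 64, 118, 62) [ 508.  -174.5   79.9   39.6    2.3]
wood (273, 54, 199, 192) [ 531.2 -215.3  137.1  137.1    2.1]
top (378, 251, 64, 47) [ 512.8 -210.8   88.7  117.1    4.7]
scene (204, 214, 67, 31) [ 522.1 -214.5   97.7  134.7    3.4]
{"x":0.162,"y":0.01,"z":0.003,"az":-0.012},{"x":0.162,"y":0.011,"z":0.003,"az":-0.012},{"x":0.162,"y":0.013,"z":0.003,"az":-0.012},{"x":0.161,"y":0.014,"z":0.003,"az":-0.012},{"x":0.161,"y":0.016,"z":0.003,"az":-0.012},{"x":0.161,"y":0.017,"z":0.003,"az":-0.012},{"x":0.161,"y":0.019,"z":0.003,"az":-0.012},{"x":0.161,"y":0.02,"z":0.003,"az":-0.012},{"x":0.161,"y":0.022,"z":0.003,"az":-0.012},{"x":0.16,"y":0.023,"z":0.003,"az":-0.012},{"x":0.16,"y":0.025,"z":0.003,"az":-0.012},{"x":0.16,"y":0.026,"z":0.003,"az":-0.012},{"x":0.16,"y":0.028,"z":0.003,"az":-0.012},{"x":0.159,"y":0.029,"z":0.003,"az":-0.012},
max mm/row 40.5 deg/row 0.53
```

The corner tile is seated: it measures exactly 80 x 80 mm at the seated height, tray frame (-20,-20). Next a look at the rack from near.

Request:
{"method": "send_rows", "body": {
  "deltas": [
    {"x": 0.16,"y": 0.01,"z": -0.01,"ax": 0,"ay": 0,"az": -0.015},
    {"x": 0.16,"y": 0.01,"z": -0.01,"ax": 0,"ay": 0,"az": -0.015},
    {"x": 0.16,"y": 0.012,"z": -0.01,"ax": 0,"ay": 0,"az": -0.015},
    {"x": 0.16,"y": 0.014,"z": -0.01,"ax": 0,"ay": 0,"az": -0.015},
    {"x": 0.16,"y": 0.016,"z": -0.01,"ax": 0,"ay": 0,"az": -0.015},
    {"x": 0.16,"y": 0.017,"z": -0.01,"ax": 0,"ay": 0,"az": -0.015},
    {"x": 0.16,"y": 0.02,"z": -0.01,"ax": 0,"ay": 0,"az": -0.015},
    {"x": 0.16,"y": 0.02,"z": -0.01,"ax": 0,"ay": 0,"az": -0.015},
    {"x": 0.16,"y": 0.022,"z": 0,"ax": 0,"ay": 0,"az": -0.015},
    {"x": 0.16,"y": 0.023,"z": 0,"ax": 0,"ay": 0,"az": -0.015}
  ]
}}

```text
t: 12.5
position: [0.4945, 0.1457, 0.1871]
ee_rot: [-3.137, 0.0, 1.729]
wrist_force: [0.6, -0.0, 0.5]
finger_gap: 0.0471
gripper_force: 0.0
```

Request:
{"method": "send_rows", "body": {
  "deltas": [
    {"x": 0.16,"y": 0.024,"z": 0,"ax": 0,"ay": 0,"az": -0.015},
    {"x": 0.12,"y": 0.02,"z": 0,"ax": 0,"ay": 0,"az": 0},
    {"x": 0,"y": 0,"z": 0,"ax": 0,"ay": 0,"az": 0},
    {"x": 0,"y": 0,"z": 0,"ax": 0,"ay": 0,"az": 0}
  ],
  "jaw": 0.5
}}

```text
t: 12.9
position: [0.4943, 0.2151, 0.1872]
ee_rot: [-3.137, 0.001, 1.742]
wrist_force: [-0.9, -0.3, -0.7]
finger_gap: 0.0424
gripper_force: 0.0
```

```bash
python3 - <<'E'
from h import *
o,d=snap("w8");print(o["t"],o["position"],np.degrees(o["ee_rot"]),o["finger_gap"],o["gripper_force"])
m=mask(d["img"],"ivory")
for c in blobs(m,300): print(cv2.boundingRect(c),cv2.contourArea(c),"z88",rect(d,c,.088,o),"z48",rect(d,c,.048,o))
for c in blobs(mask(d["img"],"wood"),1000): print("wood",cv2.boundingRect(c),rect(d,c,.022,o))
E
```

```text
12.9 [0.49429339 0.21512515 0.18719053] [-1.79760741e+02  6.45291530e-02  9.98232861e+01] 0.042356401940590045 0.0
(479, 462, 36, 18) 414.0 z88 [647.   65.4  26.2  15.3  10.1] z48 [674.   29.4  30.5  17.8  10.1]
(341, 66, 33, 187) 5000.5 z88 [504.7 263.7  18.1 106.8  10.9] z48 [508.2 260.5  21.1 124.5  10.9]
wood (135, 440, 49, 40) [387.8 -43.5  60.4  28.7  59.9]
wood (311, 35, 79, 234) [505.8 260.7  54.5 168.2  11.6]
wood (72, 33, 171, 55) [360.  308.1 118.7  24.2   1.4]
```

View pics/w8.png

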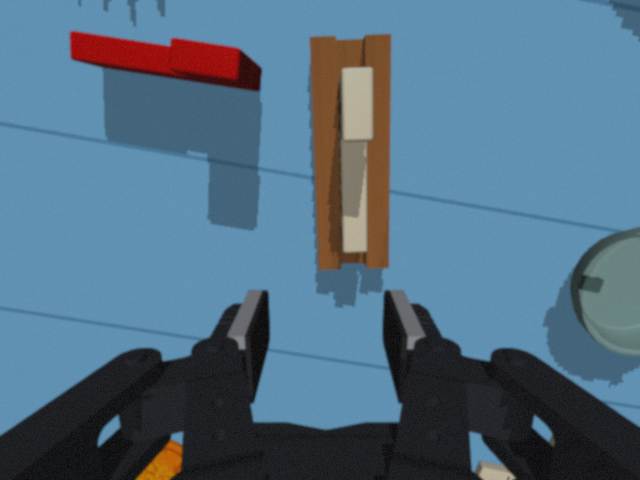

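The long tile's foot top is at (342-373, 67-139), the bar top ends at v=252, and the red decoy is at (165,60). I work out the foot centre at its height, z=88 mm.

```bash
python3 - <<'E'
from h import *
import pickle
o,d=pickle.load(open("w8.pkl","rb"));m=mask(d["img"],"ivory")
h=m.copy();h[:63]=0;h[136:]=0;h[:,:320]=0;h[:,400:]=0
for c in blobs(h,300): print(cv2.boundingRect(c),rect(d,c,.088,o))
print((cast(d,[[342,67],[373,67],[373,139],[342,139],[357.5,103]],.088,o)*1000).round(1)); print((cast(d,[[344,252],[367,252],[355,251]],.048,o)*1000).round(1))
E
```

```text
(341, 66, 33, 70) [498.1 298.   17.7  36.9  11.6]
[[486.4 314.2  88. ]
 [503.2 317.1  88. ]
 [510.9 279.5  88. ]
 [493.4 276.5  88. ]
 [498.4 297.2  88. ]]
[[510.8 197.8  48. ]
 [527.1 200.7  48. ]
 [518.4 199.9  48. ]]
```

```bash
python3 - <<'E'
from h import *
a=plan([.498,.296,.11,101.2],4);a=plan([.498,.296,.053,101.2],3,a)
E
```

```text
{"x":0.08,"y":0.017,"z":0.077,"ax":-0.001,"az":-0.008},{"x":0.08,"y":0.018,"z":0.077,"ax":-0.001,"az":-0.008},{"x":0.08,"y":0.018,"z":0.077,"ax":-0.001,"az":-0.008},{"x":0.079,"y":0.019,"z":0.077,"ax":-0.001,"az":-0.008},
max mm/row 20.0 deg/row 0.37
{"z":0.076},{"z":0.076},{"z":0.076},
max mm/row 19.0 deg/row 0.0
```

Request:
{"method": "send_rows", "body": {
  "deltas": [
    {"x": 0.08,"y": 0.017,"z": 0.077,"ax": -0.001,"ay": 0,"az": -0.008},
    {"x": 0.08,"y": 0.018,"z": 0.077,"ax": -0.001,"ay": 0,"az": -0.008},
    {"x": 0.08,"y": 0.018,"z": 0.077,"ax": -0.001,"ay": 0,"az": -0.008},
    {"x": 0.079,"y": 0.019,"z": 0.077,"ax": -0.001,"ay": 0,"az": -0.008},
    {"x": 0,"y": 0,"z": 0,"ax": 0,"ay": 0,"az": 0},
    {"x": 0,"y": 0,"z": 0.076,"ax": 0,"ay": 0,"az": 0},
    {"x": 0,"y": 0,"z": 0.076,"ax": 0,"ay": 0,"az": 0},
    {"x": 0,"y": 0,"z": 0.076,"ax": 0,"ay": 0,"az": 0},
    {"x": 0,"y": 0,"z": 0,"ax": 0,"ay": 0,"az": 0}
  ],
  "newtons": 50
}}

```text
t: 13.85
position: [0.4975, 0.294, 0.0528]
ee_rot: [-3.138, 0.002, 1.764]
wrist_force: [-0.7, 0.2, -0.5]
finger_gap: 0.0425
gripper_force: 0.0
```

Request:
{"method": "send_rows", "body": {
  "deltas": [
    {"x": 0,"y": 0,"z": 0,"ax": 0,"ay": 0,"az": 0},
    {"x": 0,"y": 0,"z": 0,"ax": 0,"ay": 0,"az": 0},
    {"x": 0,"y": 0,"z": 0,"ax": 0,"ay": 0,"az": 0},
    {"x": 0,"y": 0,"z": 0,"ax": 0,"ay": 0,"az": 0},
    {"x": 0,"y": 0,"z": 0,"ax": 0,"ay": 0,"az": 0},
    {"x": 0,"y": 0,"z": 0,"ax": 0,"ay": 0,"az": 0}
  ],
  "jaw": 0.12
}}

```text
t: 14.45
position: [0.4997, 0.2964, 0.0565]
ee_rot: [3.139, 0.001, 1.766]
wrist_force: [-3.4, -3.5, 5.3]
finger_gap: 0.0175
gripper_force: 50.2
```

Gripped at 17.5 mm. Lift it straight out of the rack.

Request:
{"method": "send_rows", "body": {
  "deltas": [
    {"x": 0,"y": 0,"z": -0.05,"ax": 0,"ay": 0,"az": 0},
    {"x": 0,"y": 0,"z": -0.08,"ax": 0,"ay": 0,"az": 0},
    {"x": 0,"y": 0,"z": -0.1,"ax": 0,"ay": 0,"az": 0},
    {"x": 0,"y": 0,"z": -0.1,"ax": 0,"ay": 0,"az": 0},
    {"x": 0,"y": 0,"z": 0,"ax": 0,"ay": 0,"az": 0}
  ]
}}

```text
t: 14.95
position: [0.5033, 0.2991, 0.1432]
ee_rot: [3.127, -0.003, 1.766]
wrist_force: [1.3, 0.8, -1.4]
finger_gap: 0.0173
gripper_force: 49.4
```

```bash
python3 - <<'E'
from h import *
a=plan([.48,.04,.12,90],9)
b=plan([.4945,.04,.10],8,a,rpy=(R.from_rotvec([0,np.pi/3,0])*a[1]).as_euler("xyz"))
E
```

```text
{"x":-0.111,"y":-0.033,"z":0.009,"ax":0.002,"ay":-0.001,"az":0.028},{"x":-0.112,"y":-0.03,"z":0.01,"ax":0.002,"ay":-0.001,"az":0.028},{"x":-0.112,"y":-0.028,"z":0.01,"ax":0.002,"ay":-0.001,"az":0.028},{"x":-0.113,"y":-0.025,"z":0.01,"ax":0.002,"ay":-0.001,"az":0.028},{"x":-0.113,"y":-0.023,"z":0.01,"ax":0.002,"ay":-0.001,"az":0.028},{"x":-0.114,"y":-0.02,"z":0.01,"ax":0.002,"ay":-0.001,"az":0.028},{"x":-0.114,"y":-0.018,"z":0.01,"ax":0.002,"ay":-0.001,"az":0.028},{"x":-0.115,"y":-0.015,"z":0.01,"ax":0.002,"ay":-0.001,"az":0.028},{"x":-0.115,"y":-0.013,"z":0.01,"ax":0.002,"ay":-0.001,"az":0.028},
max mm/row 28.8 deg/row 1.24
{"y":0.007,"z":0.01,"ax":0.167},{"y":0.008,"z":0.009,"ax":0.167},{"y":0.01,"z":0.008,"ax":0.167},{"y":0.011,"z":0.006,"ax":0.167},{"y":0.011,"z":0.005,"ax":0.167},{"y":0.012,"z":0.004,"ax":0.167},{"y":0.012,"z":0.002,"ax":0.167},{"y":0.012,"ax":0.167},
max mm/row 3.0 deg/row 7.5
```

Request:
{"method": "send_rows", "body": {
  "deltas": [
    {"x": -0.111,"y": -0.033,"z": 0.009,"ax": 0.002,"ay": 0,"az": 0.028},
    {"x": -0.112,"y": -0.03,"z": 0.01,"ax": 0.002,"ay": 0,"az": 0.028},
    {"x": -0.112,"y": -0.028,"z": 0.01,"ax": 0.002,"ay": 0,"az": 0.028},
    {"x": -0.113,"y": -0.025,"z": 0.01,"ax": 0.002,"ay": 0,"az": 0.028},
    {"x": -0.113,"y": -0.023,"z": 0.01,"ax": 0.002,"ay": 0,"az": 0.028},
    {"x": -0.114,"y": -0.02,"z": 0.01,"ax": 0.002,"ay": 0,"az": 0.028},
    {"x": -0.114,"y": -0.018,"z": 0.01,"ax": 0.002,"ay": 0,"az": 0.028},
    {"x": -0.115,"y": -0.015,"z": 0.01,"ax": 0.002,"ay": 0,"az": 0.028},
    {"x": -0.115,"y": -0.013,"z": 0.01,"ax": 0.002,"ay": 0,"az": 0.028}
  ]
}}

```text
t: 15.85
position: [0.475, 0.0368, 0.1147]
ee_rot: [-3.131, 0.0, 1.567]
wrist_force: [1.2, -1.3, -1.7]
finger_gap: 0.0174
gripper_force: 49.2
```

Request:
{"method": "send_rows", "body": {
  "deltas": [
    {"x": 0,"y": 0.007,"z": 0.01,"ax": 0.167,"ay": 0,"az": 0},
    {"x": 0,"y": 0.008,"z": 0.009,"ax": 0.167,"ay": 0,"az": 0},
    {"x": 0,"y": 0.01,"z": 0.008,"ax": 0.167,"ay": 0,"az": 0},
    {"x": 0,"y": 0.011,"z": 0.006,"ax": 0.167,"ay": 0,"az": 0},
    {"x": 0,"y": 0.011,"z": 0.005,"ax": 0.167,"ay": 0,"az": 0},
    {"x": 0,"y": 0.012,"z": 0.004,"ax": 0.167,"ay": 0,"az": 0},
    {"x": 0,"y": 0.012,"z": 0.002,"ax": 0.167,"ay": 0,"az": 0},
    {"x": 0,"y": 0.012,"z": 0,"ax": 0.167,"ay": 0,"az": 0},
    {"x": 0,"y": 0,"z": 0,"ax": 0,"ay": 0,"az": 0},
    {"x": 0,"y": 0,"z": 0,"ax": 0,"ay": 0,"az": 0}
  ]
}}

```text
t: 16.85
position: [0.4889, 0.0378, 0.0931]
ee_rot: [-2.08, 0.0, 1.568]
wrist_force: [-0.4, -0.2, -1.0]
finger_gap: 0.0175
gripper_force: 49.6
```

```bash
python3 - <<'E'
from h import *
from cell import arm
o=arm.get_obs();print(o["q"].round(2),np.degrees(o["ee_rot"]).round(1),o["position"].round(4))
print(R.from_euler("xyz",o["ee_rot"]).as_matrix().round(3))
r=R.from_rotvec([0,np.pi/3,0])*R.from_euler("xyz",[np.pi,0,np.pi/2])
plan([.4945,.04,.034],5,rpy=r.as_euler("xyz"))
E
```

```text
[-0.04  0.81  1.37 -0.04  2.03 -0.04] [-119.2    0.    89.8] [0.4889 0.0378 0.0931]
[[ 0.003  0.488 -0.873]
 [ 1.    -0.002  0.003]
 [-0.    -0.873 -0.488]]
{"x":0.002,"y":0.043,"z":0.019,"ax":-0.004,"ay":-0.001},{"x":0.002,"y":0.043,"z":0.019,"ax":-0.004,"ay":-0.001},{"x":0.002,"y":0.043,"z":0.019,"ax":-0.004,"ay":-0.001},{"x":0.002,"y":0.043,"z":0.019,"ax":-0.004,"ay":-0.001},{"x":0.002,"y":0.043,"z":0.02,"ax":-0.004,"ay":-0.001},
max mm/row 10.8 deg/row 0.17
```

Request:
{"method": "send_rows", "body": {
  "deltas": [
    {"x": 0,"y": 0.043,"z": 0.019,"ax": 0,"ay": 0,"az": 0},
    {"x": 0,"y": 0.043,"z": 0.019,"ax": 0,"ay": 0,"az": 0},
    {"x": 0,"y": 0.043,"z": 0.019,"ax": 0,"ay": 0,"az": 0},
    {"x": 0,"y": 0.043,"z": 0.019,"ax": 0,"ay": 0,"az": 0},
    {"x": 0,"y": 0.035,"z": 0.016,"ax": 0,"ay": 0,"az": 0},
    {"x": 0,"y": 0,"z": 0,"ax": 0,"ay": 0,"az": 0}
  ]
}}

```text
t: 17.45
position: [0.4937, 0.0376, 0.0375]
ee_rot: [-2.079, 0.001, 1.568]
wrist_force: [-0.7, 0.1, -1.6]
finger_gap: 0.0173
gripper_force: 49.6
```

Request:
{"method": "send_rows", "body": {
  "deltas": [
    {"x": 0,"y": 0.007,"z": 0.004,"ax": 0,"ay": 0,"az": 0},
    {"x": 0,"y": 0.007,"z": 0.004,"ax": 0,"ay": 0,"az": 0},
    {"x": 0,"y": 0.004,"z": 0.002,"ax": 0,"ay": 0,"az": 0},
    {"x": 0,"y": 0,"z": 0,"ax": 0,"ay": 0,"az": 0}
  ]
}}

```text
t: 17.85
position: [0.495, 0.0376, 0.0341]
ee_rot: [-2.082, 0.001, 1.568]
wrist_force: [-0.1, -0.5, -2.0]
finger_gap: 0.017
gripper_force: 49.6
```

Request:
{"method": "send_rows", "body": {
  "deltas": [
    {"x": 0,"y": 0.006,"z": 0.003,"ax": 0,"ay": 0,"az": 0},
    {"x": 0,"y": 0,"z": 0,"ax": 0,"ay": 0,"az": 0}
  ]
}}

```text
t: 18.05
position: [0.4949, 0.0375, 0.0323]
ee_rot: [-2.081, 0.001, 1.568]
wrist_force: [-0.5, 0.7, -1.6]
finger_gap: 0.0174
gripper_force: 49.6
```

Request:
{"method": "send_rows", "body": {
  "deltas": [
    {"x": 0,"y": 0,"z": 0,"ax": 0,"ay": 0,"az": 0},
    {"x": 0,"y": 0,"z": 0,"ax": 0,"ay": 0,"az": 0},
    {"x": 0,"y": 0,"z": 0,"ax": 0,"ay": 0,"az": 0},
    {"x": 0,"y": 0,"z": -0.04,"ax": 0,"ay": 0,"az": 0},
    {"x": 0,"y": 0,"z": -0.06,"ax": 0,"ay": 0,"az": 0},
    {"x": 0,"y": 0,"z": -0.08,"ax": 0,"ay": 0,"az": 0},
    {"x": 0,"y": 0,"z": -0.1,"ax": 0,"ay": 0,"az": 0},
    {"x": 0,"y": -0.1,"z": -0.1,"ax": 0,"ay": 0,"az": 0},
    {"x": 0,"y": -0.15,"z": -0.05,"ax": 0,"ay": 0,"az": 0}
  ],
  "jaw": 0.32
}}

```text
t: 18.95
position: [0.5593, 0.0373, 0.1394]
ee_rot: [-2.08, 0.001, 1.567]
wrist_force: [0.6, -0.4, 0.7]
finger_gap: 0.0272
gripper_force: 0.0
```

```bash
python3 - <<'E'
from h import *
from cell import arm
import pickle
o=arm.get_obs();print(o["t"],o["position"],np.degrees(o["ee_rot"]),o["finger_gap"])
t=arm.get_image("top");s=arm.get_image("scene");pickle.dump((t,s),open("ts.pkl","wb"))
for n,q in(("top",t),("scene",s)):
  for c in blobs(mask(q["img"],"ivory"),80):
    b=cv2.boundingRect(c);r=rect(q,c,.018)
    if .35e3<r[0]<.68e3 and abs(r[1])<130: print(n,b,cv2.contourArea(c),r)
plan([.475,0.02,.2,0],14)
E
```

```text
18.95 [0.55928285 0.03728485 0.13936653] [-1.19195878e+02  4.87392553e-02  8.98066959e+01] 0.027163882015667575
top (281, 260, 53, 41) 1074.5 [ 4.962e+02 -1.290e+01  7.730e+01  9.990e+01  1.000e-01]
scene (313, 212, 59, 28) 858.0 [507.5  -3.  117.2  94.3  88.3]
{"x":-0.005,"y":-0.026,"z":0.014,"ax":-0.074,"ay":0.074,"az":0.128},{"x":-0.008,"y":-0.026,"z":0.012,"ax":-0.074,"ay":0.074,"az":0.128},{"x":-0.012,"y":-0.025,"z":0.01,"ax":-0.074,"ay":0.074,"az":0.128},{"x":-0.015,"y":-0.025,"z":0.008,"ax":-0.074,"ay":0.074,"az":0.128},{"x":-0.017,"y":-0.023,"z":0.005,"ax":-0.074,"ay":0.074,"az":0.128},{"x":-0.02,"y":-0.022,"z":0.003,"ax":-0.074,"ay":0.074,"az":0.128},{"x":-0.022,"y":-0.02,"ax":-0.074,"ay":0.074,"az":0.128},{"x":-0.024,"y":-0.017,"z":-0.002,"ax":-0.074,"ay":0.074,"az":0.128},{"x":-0.025,"y":-0.015,"z":-0.004,"ax":-0.074,"ay":0.074,"az":0.128},{"x":-0.026,"y":-0.012,"z":-0.007,"ax":-0.074,"ay":0.074,"az":0.128},{"x":-0.027,"y":-0.009,"z":-0.009,"ax":-0.074,"ay":0.074,"az":0.128},{"x":-0.027,"y":-0.005,"z":-0.011,"ax":-0.074,"ay":0.074,"az":0.128},{"x":-0.027,"y":-0.002,"z":-0.013,"ax":-0.074,"ay":0.074,"az":0.128},{"x":-0.026,"y":0.002,"z":-0.014,"ax":-0.074,"ay":0.074,"az":0.128},
max mm/row 6.8 deg/row 7.46
```

The long tile lies flat: top view 458-535 mm in x, -63 to +57 mm in y, yaw about 0. I grip its bar across x, turn it 90° (wrist range), and grip it again later for the final turn.

```bash
python3 - <<'E'
from h import *
a=plan([.478,-.003,.10,90],8)
a=plan([.478,-.003,.005,90],4,a)
E
```

```text
{"x":-0.02,"y":-0.001,"z":0.048,"ax":-0.167,"az":-0.001},{"x":-0.02,"y":-0.007,"z":0.047,"ax":-0.167,"az":-0.001},{"x":-0.02,"y":-0.013,"z":0.046,"ax":-0.167,"az":-0.001},{"x":-0.02,"y":-0.019,"z":0.044,"ax":-0.167,"az":-0.001},{"x":-0.02,"y":-0.025,"z":0.041,"ax":-0.167,"az":-0.001},{"x":-0.02,"y":-0.03,"z":0.037,"ax":-0.167,"az":-0.001},{"x":-0.02,"y":-0.034,"z":0.033,"ax":-0.167,"az":-0.001},{"x":-0.02,"y":-0.038,"z":0.028,"ax":-0.167,"az":-0.001},
max mm/row 12.0 deg/row 7.53
{"z":0.095},{"z":0.095},{"z":0.095},{"z":0.095},
max mm/row 23.8 deg/row 0.0
```

Request:
{"method": "send_rows", "body": {
  "deltas": [
    {"x": -0.02,"y": -0.001,"z": 0.048,"ax": -0.167,"ay": 0,"az": -0.001},
    {"x": -0.02,"y": -0.007,"z": 0.047,"ax": -0.167,"ay": 0,"az": -0.001},
    {"x": -0.02,"y": -0.013,"z": 0.046,"ax": -0.167,"ay": 0,"az": -0.001},
    {"x": -0.02,"y": -0.019,"z": 0.044,"ax": -0.167,"ay": 0,"az": -0.001},
    {"x": -0.02,"y": -0.025,"z": 0.041,"ax": -0.167,"ay": 0,"az": -0.001},
    {"x": -0.02,"y": -0.03,"z": 0.037,"ax": -0.167,"ay": 0,"az": -0.001},
    {"x": -0.02,"y": -0.034,"z": 0.033,"ax": -0.167,"ay": 0,"az": -0.001},
    {"x": -0.02,"y": -0.038,"z": 0.028,"ax": -0.167,"ay": 0,"az": -0.001},
    {"x": 0,"y": 0,"z": 0,"ax": 0,"ay": 0,"az": 0}
  ],
  "jaw": 0.65
}}

```text
t: 19.95
position: [0.4648, -0.0015, 0.0908]
ee_rot: [-3.12, -0.004, 1.572]
wrist_force: [-0.8, 0.3, -0.5]
finger_gap: 0.0557
gripper_force: 0.0
```

```bash
python3 - <<'E'
from h import *
o,d=snap("w9");print(o["t"],o["position"],np.degrees(o["ee_rot"]),o["finger_gap"])
for c in blobs(mask(d["img"],"ivory"),1500): print(cv2.boundingRect(c),cv2.contourArea(c),rect(d,c,.018,o))
cv2.imwrite("pics/w9m.png",d["img"][:,:,::-1])
from cell import arm
t=arm.get_image("top")
for c in blobs(mask(t["img"],"ivory"),80):
    b=cv2.boundingRect(c);r=rect(t,c,.018)
    if .35e3<r[0]<.68e3 and abs(r[1])<130: print(b,cv2.contourArea(c),r)
plan([.478,-.003,.005,90],4)
E
```

```text
19.95 [ 0.46478309 -0.00145495  0.09075776] [-178.74777993   -0.22360099   90.06668114] 0.055713133308236046
(316, 144, 153, 207) 19938.5 [497.5  -1.1 118.9  78.1  89.7]
{"x":-0.001,"y":0.006,"z":0.089,"ax":-0.004,"ay":-0.001},{"x":-0.001,"y":0.006,"z":0.089,"ax":-0.004,"ay":-0.001},{"x":-0.001,"y":0.006,"z":0.089,"ax":-0.004,"ay":-0.001},{"x":-0.001,"y":0.005,"z":0.089,"ax":-0.004,"ay":-0.001},
max mm/row 22.2 deg/row 0.18
```

The tile is 118.9 x 78.1 mm at (497,-1), yaw about 0: flat, bar centre at x=0.4775. Down and grip.

Request:
{"method": "send_rows", "body": {
  "deltas": [
    {"x": 0,"y": 0.012,"z": 0.05,"ax": -0.006,"ay": 0,"az": 0},
    {"x": 0,"y": 0.01,"z": 0.09,"ax": -0.005,"ay": 0,"az": 0},
    {"x": 0,"y": 0,"z": 0.11,"ax": 0,"ay": 0,"az": 0},
    {"x": 0,"y": 0,"z": 0.1,"ax": 0,"ay": 0,"az": 0},
    {"x": 0,"y": 0,"z": 0,"ax": 0,"ay": 0,"az": 0},
    {"x": 0,"y": 0,"z": 0,"ax": 0,"ay": 0,"az": 0}
  ],
  "newtons": 60
}}

```text
t: 20.65
position: [0.4812, -0.0023, 0.0072]
ee_rot: [-3.14, -0.002, 1.573]
wrist_force: [0.1, 0.3, 0.9]
finger_gap: 0.0557
gripper_force: 0.0
```

Request:
{"method": "send_rows", "body": {
  "deltas": [
    {"x": 0,"y": -0.012,"z": 0.008,"ax": 0,"ay": 0,"az": 0},
    {"x": 0,"y": 0,"z": 0,"ax": 0,"ay": 0,"az": 0}
  ]
}}

```text
t: 20.85
position: [0.4774, -0.0024, 0.006]
ee_rot: [-3.141, -0.002, 1.573]
wrist_force: [-1.1, 0.4, -0.2]
finger_gap: 0.0554
gripper_force: 0.0
```

Request:
{"method": "send_rows", "body": {
  "deltas": [
    {"x": 0,"y": 0,"z": 0,"ax": 0,"ay": 0,"az": 0},
    {"x": 0,"y": 0,"z": 0,"ax": 0,"ay": 0,"az": 0},
    {"x": 0,"y": 0,"z": 0,"ax": 0,"ay": 0,"az": 0},
    {"x": 0,"y": 0,"z": 0,"ax": 0,"ay": 0,"az": 0},
    {"x": 0,"y": 0,"z": 0,"ax": 0,"ay": 0,"az": 0}
  ],
  "jaw": 0.38
}}

```text
t: 21.35
position: [0.4775, -0.0024, 0.0061]
ee_rot: [3.141, -0.002, 1.573]
wrist_force: [-1.0, 0.5, 6.3]
finger_gap: 0.0383
gripper_force: 61.3
```

Firm grip with no ride-up. Lift, turn 90°, set down.

Request:
{"method": "send_rows", "body": {
  "deltas": [
    {"x": 0,"y": 0,"z": -0.05,"ax": 0,"ay": 0,"az": 0},
    {"x": 0,"y": 0.04,"z": -0.05,"ax": 0,"ay": 0,"az": 0},
    {"x": 0,"y": 0.04,"z": -0.02,"ax": 0,"ay": 0,"az": 0},
    {"x": 0,"y": 0,"z": 0,"ax": 0,"ay": 0,"az": -0.182},
    {"x": 0,"y": 0,"z": 0,"ax": 0,"ay": 0,"az": -0.182},
    {"x": 0,"y": 0,"z": 0,"ax": 0,"ay": 0,"az": -0.182},
    {"x": 0,"y": 0,"z": 0,"ax": 0,"ay": 0,"az": -0.182},
    {"x": 0,"y": 0,"z": 0,"ax": 0,"ay": 0,"az": -0.182},
    {"x": 0,"y": 0,"z": 0,"ax": 0,"ay": 0,"az": -0.182},
    {"x": 0,"y": 0,"z": 0,"ax": 0,"ay": 0,"az": -0.182}
  ]
}}

```text
t: 22.35
position: [0.4963, -0.0022, 0.0347]
ee_rot: [3.141, -0.003, 2.579]
wrist_force: [0.4, 0.0, -1.2]
finger_gap: 0.0382
gripper_force: 60.7
```

Request:
{"method": "send_rows", "body": {
  "deltas": [
    {"x": 0,"y": 0,"z": 0,"ax": 0,"ay": 0,"az": -0.182},
    {"x": 0,"y": 0,"z": 0,"ax": 0,"ay": 0,"az": -0.182},
    {"x": 0,"y": 0,"z": 0,"ax": 0,"ay": 0,"az": -0.182},
    {"x": 0,"y": 0,"z": 0,"ax": 0,"ay": 0,"az": -0.182},
    {"x": 0,"y": 0,"z": 0.05,"ax": 0,"ay": 0,"az": 0},
    {"x": 0,"y": 0,"z": 0.05,"ax": 0,"ay": 0,"az": 0},
    {"x": 0,"y": 0,"z": 0.01,"ax": 0,"ay": 0,"az": 0},
    {"x": 0,"y": 0,"z": 0,"ax": 0,"ay": 0,"az": 0},
    {"x": 0,"y": 0,"z": 0,"ax": 0,"ay": 0,"az": 0}
  ]
}}

```text
t: 23.25
position: [0.4955, -0.0021, 0.0063]
ee_rot: [3.139, -0.004, -3.139]
wrist_force: [-0.6, 0.8, -1.9]
finger_gap: 0.0382
gripper_force: 60.6
```

Request:
{"method": "send_rows", "body": {
  "deltas": [
    {"x": 0,"y": 0,"z": 0,"ax": 0,"ay": 0,"az": 0},
    {"x": 0,"y": 0,"z": 0,"ax": 0,"ay": 0,"az": 0},
    {"x": 0,"y": 0,"z": 0,"ax": 0,"ay": 0,"az": 0},
    {"x": 0,"y": 0,"z": -0.08,"ax": 0,"ay": 0,"az": 0},
    {"x": 0,"y": 0,"z": -0.14,"ax": 0,"ay": 0,"az": 0},
    {"x": 0,"y": 0,"z": 0,"ax": 0,"ay": 0,"az": 0.19},
    {"x": 0,"y": 0,"z": 0,"ax": 0,"ay": 0,"az": 0.19},
    {"x": 0,"y": 0,"z": 0,"ax": 0,"ay": 0,"az": 0.19},
    {"x": 0,"y": 0,"z": 0,"ax": 0,"ay": 0,"az": 0.19},
    {"x": 0,"y": 0,"z": 0,"ax": 0,"ay": 0,"az": 0.19}
  ],
  "jaw": 0.65
}}

```text
t: 24.25
position: [0.4965, -0.0023, 0.0624]
ee_rot: [3.141, -0.003, 2.393]
wrist_force: [0.3, -0.8, 0.3]
finger_gap: 0.0555
gripper_force: 0.0
```

Request:
{"method": "send_rows", "body": {
  "deltas": [
    {"x": 0,"y": 0,"z": 0,"ax": 0,"ay": 0,"az": 0.19},
    {"x": 0,"y": 0,"z": 0,"ax": 0,"ay": 0,"az": 0.19},
    {"x": 0,"y": 0,"z": 0,"ax": 0,"ay": 0,"az": 0.19},
    {"x": 0,"y": 0,"z": 0,"ax": 0,"ay": 0,"az": 0.19},
    {"x": 0,"y": 0,"z": 0,"ax": 0,"ay": 0,"az": 0.19},
    {"x": 0,"y": 0,"z": 0,"ax": 0,"ay": 0,"az": 0.19},
    {"x": 0,"y": 0,"z": 0,"ax": 0,"ay": 0,"az": 0.19},
    {"x": 0,"y": 0,"z": 0,"ax": 0,"ay": 0,"az": 0.19},
    {"x": 0,"y": 0,"z": 0,"ax": 0,"ay": 0,"az": 0.19},
    {"x": 0,"y": 0,"z": 0,"ax": 0,"ay": 0,"az": 0.19}
  ]
}}

```text
t: 25.25
position: [0.4964, -0.0023, 0.0624]
ee_rot: [-3.139, -0.001, 0.9]
wrist_force: [0.0, -0.0, -0.0]
finger_gap: 0.0553
gripper_force: 0.0
```

Request:
{"method": "send_rows", "body": {
  "deltas": [
    {"x": 0,"y": 0,"z": 0,"ax": 0,"ay": 0,"az": 0.19},
    {"x": 0,"y": 0,"z": 0,"ax": 0,"ay": 0,"az": 0.19},
    {"x": 0,"y": 0,"z": 0,"ax": 0,"ay": 0,"az": 0.19},
    {"x": 0,"y": 0,"z": 0,"ax": 0,"ay": 0,"az": 0.19},
    {"x": 0,"y": 0,"z": 0,"ax": 0,"ay": 0,"az": 0.19},
    {"x": 0,"y": 0,"z": 0,"ax": 0,"ay": 0,"az": 0.19},
    {"x": 0,"y": 0,"z": 0,"ax": 0,"ay": 0,"az": 0},
    {"x": 0,"y": 0,"z": 0,"ax": 0,"ay": 0,"az": 0}
  ]
}}

```text
t: 26.05
position: [0.4964, -0.0023, 0.0623]
ee_rot: [-3.139, 0.002, 0.014]
wrist_force: [-0.1, 0.6, 0.3]
finger_gap: 0.0553
gripper_force: 0.0
```

```bash
python3 - <<'E'
from h import *
o,d=snap("w10");print(o["t"],o["position"],np.degrees(o["ee_rot"]),o["finger_gap"])
for c in blobs(mask(d["img"],"ivory"),1500): print(cv2.boundingRect(c),cv2.contourArea(c),rect(d,c,.018,o))
from cell import arm
for n in("top","scene"):
  t=arm.get_image(n)
  for c in blobs(mask(t["img"],"ivory"),80):
    b=cv2.boundingRect(c);r=rect(t,c,.018)
    if .35e3<r[0]<.68e3 and abs(r[1])<130: print(n,b,cv2.contourArea(c),r)
E
```

```text
26.05 [ 0.49640058 -0.00230052  0.06229207] [-1.79872109e+02  1.14882850e-01  8.24968606e-01] 0.05529357595333127
(241, 147, 130, 231) 20440.0 [496.8  10.1  62.6 118.   89.8]
top (272, 290, 42, 22) 729.5 [4.567e+02 1.490e+01 4.000e+01 7.880e+01 3.000e-01]
scene (331, 206, 38, 40) 928.5 [506.   16.1  78.6 134.5  89.9]
```

Request:
{"method": "send_rows", "body": {
  "deltas": [
    {"x": 0,"y": 0,"z": 0.06,"ax": 0,"ay": 0,"az": 0.022},
    {"x": 0,"y": 0,"z": 0.08,"ax": 0,"ay": 0,"az": 0},
    {"x": 0,"y": 0,"z": 0.073,"ax": 0,"ay": 0,"az": 0},
    {"x": 0,"y": 0,"z": 0,"ax": 0,"ay": 0,"az": 0},
    {"x": 0,"y": 0,"z": 0,"ax": 0,"ay": 0,"az": 0}
  ]
}}

```text
t: 26.7
position: [0.496, -0.0021, 0.0089]
ee_rot: [-3.139, 0.003, -0.005]
wrist_force: [0.8, -0.9, -0.1]
finger_gap: 0.0554
gripper_force: 0.0
```

Request:
{"method": "send_rows", "body": {
  "deltas": [
    {"x": 0,"y": 0,"z": 0,"ax": 0,"ay": 0,"az": 0},
    {"x": 0,"y": 0,"z": 0,"ax": 0,"ay": 0,"az": 0},
    {"x": 0,"y": 0,"z": 0,"ax": 0,"ay": 0,"az": 0},
    {"x": 0,"y": 0,"z": 0,"ax": 0,"ay": 0,"az": 0},
    {"x": 0,"y": 0,"z": 0,"ax": 0,"ay": 0,"az": 0}
  ],
  "jaw": 0.38
}}

```text
t: 27.2
position: [0.4977, -0.0024, 0.0105]
ee_rot: [-3.14, -0.001, -0.006]
wrist_force: [-0.9, 0.1, 6.4]
finger_gap: 0.0381
gripper_force: 61.0
```

Request:
{"method": "send_rows", "body": {
  "deltas": [
    {"x": 0,"y": 0,"z": -0.05,"ax": 0,"ay": 0,"az": 0},
    {"x": 0,"y": 0,"z": -0.1,"ax": 0,"ay": 0,"az": 0},
    {"x": 0,"y": 0,"z": -0.1,"ax": 0,"ay": 0,"az": 0},
    {"x": 0,"y": 0,"z": 0,"ax": 0,"ay": 0,"az": 0},
    {"x": 0,"y": 0,"z": 0,"ax": 0,"ay": 0,"az": 0}
  ]
}}

```text
t: 27.7
position: [0.4965, -0.0024, 0.0718]
ee_rot: [-3.14, 0.001, -0.006]
wrist_force: [-0.3, -0.7, -2.2]
finger_gap: 0.0376
gripper_force: 60.6
```

```bash
python3 - <<'E'
from h import *
o,d=snap("w11");print(o["t"],o["position"],np.degrees(o["ee_rot"]),o["finger_gap"])
m=mask(d["img"],"ivory")
for c in blobs(m,1500):
  print(cv2.boundingRect(c),cv2.contourArea(c))
  for dz in(.004,.007,.01):print(dz,rect(d,c,o["position"][2]+dz,o))
E
```

```text
27.7 [ 0.49650941 -0.00235333  0.07184735] [-1.79884023e+02  6.43271779e-02 -3.35132832e-01] 0.03764527484923194
(256, 158, 129, 272) 28996.0
0.004 [501.    1.9  47.5 107.5  89.7]
0.007 [502.4   1.8  46.5 105.2  89.7]
0.01 [503.8   1.7  45.4 102.8  89.7]
```

Held securely. Carry it to above the last gap with the +92° turn.

```bash
python3 - <<'E'
from h import *
plan([.5718,-.2151,.068,92.2],12)
E
```

```text
{"x":0.026,"y":0.071,"z":0.001,"ax":-0.001,"az":-0.171},{"x":0.016,"y":0.074,"z":0.001,"ax":-0.001,"az":-0.171},{"x":0.006,"y":0.075,"z":0.001,"ax":-0.001,"az":-0.171},{"x":-0.004,"y":0.075,"z":0.001,"ax":-0.001,"az":-0.171},{"x":-0.014,"y":0.074,"z":0.001,"ax":-0.001,"az":-0.171},{"x":-0.024,"y":0.071,"z":0.001,"ax":-0.001,"az":-0.171},{"x":-0.033,"y":0.068,"z":0.001,"ax":-0.001,"az":-0.171},{"x":-0.042,"y":0.063,"z":0.001,"ax":-0.001,"az":-0.171},{"x":-0.05,"y":0.056,"z":0.001,"ax":-0.001,"az":-0.171},{"x":-0.057,"y":0.049,"z":0.001,"ax":-0.001,"az":-0.171},{"x":-0.063,"y":0.041,"z":0.001,"ax":-0.001,"az":-0.171},{"x":-0.068,"y":0.032,"z":0.001,"ax":-0.001,"az":-0.171},
max mm/row 18.8 deg/row 7.71
```

Request:
{"method": "send_rows", "body": {
  "deltas": [
    {"x": 0.026,"y": 0.071,"z": 0,"ax": 0,"ay": 0,"az": -0.171},
    {"x": 0.016,"y": 0.074,"z": 0,"ax": 0,"ay": 0,"az": -0.171},
    {"x": 0.006,"y": 0.075,"z": 0,"ax": 0,"ay": 0,"az": -0.171},
    {"x": -0.004,"y": 0.075,"z": 0,"ax": 0,"ay": 0,"az": -0.171},
    {"x": -0.014,"y": 0.074,"z": 0,"ax": 0,"ay": 0,"az": -0.171},
    {"x": -0.024,"y": 0.071,"z": 0,"ax": 0,"ay": 0,"az": -0.171},
    {"x": -0.033,"y": 0.068,"z": 0,"ax": 0,"ay": 0,"az": -0.171},
    {"x": -0.042,"y": 0.063,"z": 0,"ax": 0,"ay": 0,"az": -0.171},
    {"x": -0.05,"y": 0.056,"z": 0,"ax": 0,"ay": 0,"az": -0.171},
    {"x": -0.057,"y": 0.049,"z": 0,"ax": 0,"ay": 0,"az": -0.171}
  ]
}}

```text
t: 28.75
position: [0.5581, -0.1796, 0.0683]
ee_rot: [-3.134, -0.003, 1.343]
wrist_force: [0.8, -0.2, -1.2]
finger_gap: 0.0378
gripper_force: 60.6
```

Request:
{"method": "send_rows", "body": {
  "deltas": [
    {"x": -0.063,"y": 0.041,"z": 0,"ax": 0,"ay": 0,"az": -0.171},
    {"x": -0.068,"y": 0.032,"z": 0,"ax": 0,"ay": 0,"az": -0.171},
    {"x": 0,"y": 0,"z": 0,"ax": 0,"ay": 0,"az": 0},
    {"x": 0,"y": 0,"z": 0,"ax": 0,"ay": 0,"az": 0},
    {"x": 0,"y": 0,"z": 0,"ax": 0,"ay": 0,"az": 0}
  ]
}}

```text
t: 29.25
position: [0.571, -0.2137, 0.0693]
ee_rot: [-3.137, -0.004, 1.605]
wrist_force: [-1.2, 0.0, -1.9]
finger_gap: 0.0376
gripper_force: 60.7
```

```bash
python3 - <<'E'
from h import *
o,d=snap("w12");print(o["t"],o["position"],np.degrees(o["ee_rot"]),o["finger_gap"])
m=mask(d["img"],"ivory")
for c in blobs(m,1500):
  print(cv2.boundingRect(c),cv2.contourArea(c),rect(d,c,o["position"][2]+.0085,o),rect(d,c,.024,o))
for c in blobs(mask(d["img"],"wood"),1000): print("wood",cv2.boundingRect(c),rect(d,c,.016,o))
plan([.5718,-.2151,.045,92.2],2)
E
```

```text
29.25 [ 0.57100218 -0.21374183  0.06930781] [-179.71015832   -0.24779489   91.93490488] 0.03756738312664595
(102, 141, 285, 289) 56610.0 [ 545.4 -205.6   91.8  109.1    2.1] [ 535.4 -229.6  128.7  153.     2.1]
wood (91, 125, 297, 231) [ 531.  -206.   137.4  119.4    2.2]
{"x":-0.003,"y":0.001,"z":0.049,"ax":-0.003,"ay":-0.002,"az":-0.002},{"x":-0.003,"y":0.001,"z":0.049,"ax":-0.003,"ay":-0.002,"az":-0.002},
max mm/row 12.2 deg/row 0.2
```

View pics/w12.png

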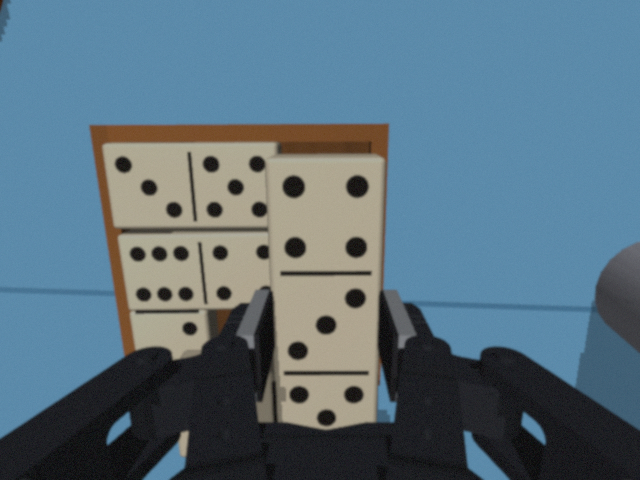

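This shows the bar (268-383, 155-430) centred between the fingers, over the far row of the tray. I measure its +y end and sides against the tray.

```bash
python3 - <<'E'
from h import *
import pickle
o,d=pickle.load(open("w12.pkl","rb"));g=cv2.GaussianBlur(cv2.cvtColor(d["img"],cv2.COLOR_RGB2GRAY),(3,3),0).astype(float)
def edge(line,a,b):  # strongest gradient, subpixel
    x=np.abs(np.gradient(line))[a:b];i=x.argmax();w=x[max(0,i-2):i+3];return a+(w*np.arange(max(0,i-2),max(0,i-2)+len(w))).sum()/w.sum()
topv=np.median([edge(g[:,u],147,170) for u in range(300,370,5)])
L=[(edge(g[v],255,285),v) for v in range(170,260,10)];Rr=[(edge(g[v],370,395),v) for v in range(170,260,10)]
outv=np.median([edge(g[:,u],115,133) for u in range(150,350,10)])
c,s=np.cos(np.radians(2.15)),np.sin(np.radians(2.15))
def tray(p): p=(p[:,:2]*1000-[531.15,-215.3]);return np.round(p@np.array([[c,-s],[s,c]]),1)
Z=o["position"][2]+.0085
print("end",topv,tray(cast(d,[[335,topv]],Z,o)),"outer",outv,tray(cast(d,[[250,outv]],.016,o)))
print("L",tray(cast(d,L,Z,o))[::4],"R",tray(cast(d,Rr,Z,o))[::4])
dom=[(edge(g[:,u],137,147),u) for u in range(130,260,10)];print("dom +y",tray(cast(d,[(u,v) for v,u in dom],.024,o))[::6])
cb=[(edge(g[:,u],300,312),u) for u in range(140,200,10)];print("corner mid/near bottom",tray(cast(d,[(u,v) for v,u in cb],.024,o))[::3])
ct=[(edge(g[:,u],229,238),u) for u in range(140,250,10)];print("corner top",tray(cast(d,[(u,v) for v,u in ct],.024,o))[::4])
E
```

```text
end 153.27567243275672 [[43.8 59.8]] outer 124.0126582278481 [[ 5.6 69.4]]
L [[19.8 54.5]
 [21.1 41.3]
 [16.9 27.4]] R [[59.4 54.4]
 [59.4 41.2]
 [59.4 27.3]]
dom +y [[-47.2  61.6]
 [-20.3  61.5]
 [  6.6  61.6]]
corner mid/near bottom [[-52.2 -15.2]
 [-37.7 -19.6]]
corner top [[-47.9  19.5]
 [-28.8  20.3]
 [ -9.8  20.3]]
```

The tray and domino edges check to 0.1 mm. The tile needs +1.1 mm in x and -0.7 mm in y. Correct, then lower to just inside.

Request:
{"method": "send_rows", "body": {
  "deltas": [
    {"x": -0.003,"y": 0.0045,"z": 0.03,"ax": 0,"ay": 0,"az": 0},
    {"x": 0,"y": 0,"z": 0.05,"ax": 0,"ay": 0,"az": 0},
    {"x": 0,"y": 0,"z": 0.04,"ax": 0,"ay": 0,"az": 0},
    {"x": 0,"y": 0,"z": 0,"ax": 0,"ay": 0,"az": 0},
    {"x": 0,"y": 0,"z": 0,"ax": 0,"ay": 0,"az": 0}
  ]
}}

```text
t: 29.8
position: [0.5727, -0.2153, 0.0397]
ee_rot: [-3.138, -0.003, 1.606]
wrist_force: [0.3, 0.2, -1.8]
finger_gap: 0.0379
gripper_force: 60.6
```

Request:
{"method": "send_rows", "body": {
  "deltas": [
    {"x": 0.001,"y": -0.001,"z": 0.02,"ax": 0,"ay": 0,"az": 0},
    {"x": 0,"y": 0,"z": 0.016,"ax": 0,"ay": 0,"az": 0},
    {"x": 0,"y": 0,"z": 0,"ax": 0,"ay": 0,"az": 0},
    {"x": 0,"y": 0,"z": 0,"ax": 0,"ay": 0,"az": 0}
  ]
}}

```text
t: 30.2
position: [0.5731, -0.2154, 0.0317]
ee_rot: [-3.139, -0.002, 1.606]
wrist_force: [0.5, -0.3, -1.3]
finger_gap: 0.0381
gripper_force: 60.7
```

Request:
{"method": "send_rows", "body": {
  "deltas": [
    {"x": 0,"y": -0.001,"z": 0.01,"ax": 0,"ay": 0,"az": 0},
    {"x": 0,"y": 0,"z": 0.01,"ax": 0,"ay": 0,"az": 0},
    {"x": 0,"y": 0,"z": 0,"ax": 0,"ay": 0,"az": 0},
    {"x": 0,"y": 0,"z": 0,"ax": 0,"ay": 0,"az": 0}
  ]
}}

```text
t: 30.6
position: [0.5729, -0.2155, 0.0268]
ee_rot: [-3.139, -0.002, 1.606]
wrist_force: [-0.5, -0.8, -1.4]
finger_gap: 0.038
gripper_force: 60.7
```

Request:
{"method": "send_rows", "body": {
  "deltas": [
    {"x": 0,"y": 0,"z": 0.008,"ax": 0,"ay": 0,"az": 0},
    {"x": 0,"y": 0,"z": 0.006,"ax": 0,"ay": 0,"az": 0},
    {"x": 0,"y": 0,"z": 0,"ax": 0,"ay": 0,"az": 0},
    {"x": 0,"y": 0,"z": 0,"ax": 0,"ay": 0,"az": 0}
  ]
}}

```text
t: 31.0
position: [0.5731, -0.2156, 0.0264]
ee_rot: [-3.138, -0.003, 1.606]
wrist_force: [-5.8, 3.3, 12.6]
finger_gap: 0.0377
gripper_force: 62.3
```

The tile catches the far and -y walls: the force pushes toward -x, +y, and the TCP has drifted about 1 mm that way. Lift 2 mm, shift back 1 mm each way, lower again.

Request:
{"method": "send_rows", "body": {
  "deltas": [
    {"x": 0,"y": 0,"z": -0.022,"ax": 0,"ay": 0,"az": 0},
    {"x": 0.005,"y": -0.005,"z": 0,"ax": 0,"ay": 0,"az": 0},
    {"x": 0,"y": 0,"z": 0,"ax": 0,"ay": 0,"az": 0},
    {"x": 0,"y": 0,"z": 0.01,"ax": 0,"ay": 0,"az": 0},
    {"x": 0,"y": 0,"z": 0.01,"ax": 0,"ay": 0,"az": 0},
    {"x": 0,"y": 0,"z": 0,"ax": 0,"ay": 0,"az": 0},
    {"x": 0,"y": 0,"z": 0,"ax": 0,"ay": 0,"az": 0}
  ]
}}

```text
t: 31.7
position: [0.5716, -0.2138, 0.0242]
ee_rot: [-3.139, -0.003, 1.606]
wrist_force: [-0.6, 3.2, 5.2]
finger_gap: 0.0376
gripper_force: 61.3
```

Request:
{"method": "send_rows", "body": {
  "deltas": [
    {"x": 0.002,"y": 0,"z": 0.006,"ax": 0,"ay": 0,"az": 0},
    {"x": 0,"y": 0,"z": 0,"ax": 0,"ay": 0,"az": 0},
    {"x": 0,"y": 0,"z": 0,"ax": 0,"ay": 0,"az": 0}
  ]
}}

```text
t: 32.0
position: [0.5717, -0.2137, 0.0232]
ee_rot: [-3.139, -0.002, 1.606]
wrist_force: [-3.0, 2.5, 6.7]
finger_gap: 0.038
gripper_force: 61.5
```

The tile is inside the walls. Release, lift, and look at the numbers.

Request:
{"method": "send_rows", "body": {
  "deltas": [
    {"x": 0,"y": 0,"z": 0,"ax": 0,"ay": 0,"az": 0},
    {"x": 0,"y": 0,"z": 0,"ax": 0,"ay": 0,"az": 0},
    {"x": 0,"y": 0,"z": 0,"ax": 0,"ay": 0,"az": 0},
    {"x": 0,"y": 0,"z": -0.06,"ax": 0,"ay": 0,"az": 0},
    {"x": -0.02,"y": -0.06,"z": -0.16,"ax": 0,"ay": 0,"az": 0},
    {"x": -0.08,"y": -0.08,"z": -0.18,"ax": 0,"ay": 0,"az": 0},
    {"x": -0.08,"y": 0,"z": -0.18,"ax": 0,"ay": 0,"az": 0},
    {"x": 0,"y": 0,"z": 0,"ax": 0,"ay": 0,"az": 0},
    {"x": 0,"y": 0,"z": 0,"ax": 0,"ay": 0,"az": 0},
    {"x": 0,"y": 0,"z": 0,"ax": 0,"ay": 0,"az": 0}
  ],
  "jaw": 0.52
}}

```text
t: 33.0
position: [0.5389, -0.2584, 0.1639]
ee_rot: [-3.138, -0.003, 1.606]
wrist_force: [-0.1, -0.1, -0.0]
finger_gap: 0.0443
gripper_force: 0.0
```

```bash
cat > chk.py <<'E'
from h import *
from cell import arm
import sys
o,d=snap(sys.argv[1]);print(o["t"],o["position"].round(4),np.degrees(o["ee_rot"]).round(2),o["finger_gap"])
m=cv2.morphologyEx(mask(d["img"],"ivory"),cv2.MORPH_CLOSE,np.ones((3,3)))
for c in blobs(m,800): print(cv2.boundingRect(c),cv2.contourArea(c),rect(d,c,.024,o))
for c in blobs(mask(d["img"],"wood"),1000): print("wood",cv2.boundingRect(c),rect(d,c,.016,o))
T=np.eye(4);a=np.radians(2.15);c,s=np.cos(a),np.sin(a)
def w(x,y,z): return [.53115+(c*x-s*y)/1e3,-.2153+(s*x+c*y)/1e3,z/1e3]
# rectified tray-top view: 4 px/mm, z=24 plane
g=[(-75,75),(75,75),(75,-75),(-75,-75)]
src=proj(d,[w(x,y,24) for x,y in g],o).astype(np.float32);dst=np.float32([[(75-y)*4,(75-x)*4] for x,y in g])
img=cv2.warpPerspective(d["img"],cv2.getPerspectiveTransform(src,dst),(600,600));cv2.imwrite("pics/r_"+sys.argv[1]+".png",img[:,:,::-1])
M=mask(img,"ivory")
for n,line,ax in(("x-extent @y=30",M[:,180],0),("x @y=0",M[:,300],0),("x @y=-30",M[:,420],0),("x @y=-50",M[:,500],0),("y-extent @x=50",M[100,:],1),("y @x=30",M[180,:],1),("y @x=0",M[300,:],1),("y @x=-40",M[460,:],1)):
    b=np.flatnonzero(np.diff((line>0).astype(int)));v=75-(b+.5)/4;print(n,v.round(1))
E
python3 chk.py w13
```

```text
33.0 [ 0.5389 -0.2584  0.1639] [-179.79   -0.2    92.  ] 0.04431510496766513
(221, 67, 190, 186) 31554.5 [ 531.7 -216.1  122.8  125.1    2.8]
wood (212, 57, 209, 200) [ 531.2 -215.1  137.2  137.     2.1]
x-extent @y=30 [ 67.4  66.9  61.1  54.9  48.6  33.9  27.6  20.4  18.6  12.4   5.6  -8.6
 -15.1 -20.9 -21.9 -27.4 -34.4 -61.1 -66.4 -66.6]
x @y=0 [ 67.4  66.9  61.6  44.9  38.1  20.9  19.6 -19.6 -20.6 -59.9 -66.1 -66.9]
x @y=-30 [ 67.4  66.9  62.1  55.6  49.4  34.1  27.9  21.9  20.4 -25.6 -32.6 -59.6
 -66.1 -66.9]
x @y=-50 [ 67.4  66.9  62.4  21.9  20.6 -46.6 -52.9 -59.4 -66.1 -66.9]
y-extent @x=50 [ 67.9  67.4  58.6  52.6  46.1  31.4  25.4  19.4  18.1  12.1   6.4 -21.4
 -22.4 -29.1 -34.4 -51.4 -55.9 -63.1]
y @x=30 [ 67.6  67.4  58.9  52.6  45.9  31.9  25.1  19.4  18.1  -8.6 -15.6 -21.4
 -22.4 -28.4 -35.4 -50.1 -57.4 -63.1]
y @x=0 [ 67.9  67.4  61.6  44.6  38.1  22.1  20.1 -19.9 -21.1 -39.1 -46.4 -63.1]
y @x=-40 [ 67.6  67.1  61.6  44.4  38.1  21.9  19.6  12.9   5.9  -8.1 -15.1 -20.1
 -21.6 -60.4]
```

The long tile is in, except that its -y (foot) end still stands about 5 mm high: it images to -63 mm, past the wall. I press it down there with the shut fingers.

Request:
{"method": "send_rows", "body": {
  "deltas": [
    {"x": 0.007,"y": 0.048,"z": 0.1,"ax": 0,"ay": 0,"az": 0},
    {"x": 0.007,"y": 0.047,"z": 0.14,"ax": 0,"ay": 0,"az": 0},
    {"x": 0,"y": 0,"z": 0.14,"ax": 0,"ay": 0,"az": 0},
    {"x": 0,"y": 0,"z": 0.1,"ax": 0,"ay": 0,"az": 0},
    {"x": 0,"y": 0,"z": 0.03,"ax": 0,"ay": 0,"az": 0},
    {"x": 0,"y": 0,"z": 0,"ax": 0,"ay": 0,"az": 0},
    {"x": 0,"y": 0,"z": 0,"ax": 0,"ay": 0,"az": 0}
  ],
  "jaw": 0
}}

```text
t: 33.75
position: [0.5628, -0.254, 0.0366]
ee_rot: [-3.139, -0.003, 1.606]
wrist_force: [-0.4, 0.4, -0.1]
finger_gap: -0.0002
gripper_force: 0.0
```

Request:
{"method": "send_rows", "body": {
  "deltas": [
    {"x": 0,"y": 0,"z": 0.01,"ax": 0,"ay": 0,"az": 0},
    {"x": 0,"y": 0,"z": 0.01,"ax": 0,"ay": 0,"az": 0},
    {"x": 0,"y": 0,"z": 0,"ax": 0,"ay": 0,"az": 0}
  ]
}}

```text
t: 34.05
position: [0.5636, -0.2547, 0.0329]
ee_rot: [-3.141, -0.002, 1.606]
wrist_force: [-0.3, -0.1, 2.3]
finger_gap: -0.0008
gripper_force: 1.0
```

Contact at 33 mm: the foot end rests on the -y wall's top, so the tile sits about 2 mm too far toward -y. I drag it +y while pressing.

Request:
{"method": "send_rows", "body": {
  "deltas": [
    {"x": 0,"y": 0,"z": 0.008,"ax": 0,"ay": 0,"az": 0},
    {"x": 0.006,"y": 0,"z": 0,"ax": 0,"ay": 0,"az": 0},
    {"x": 0.006,"y": 0,"z": 0,"ax": 0,"ay": 0,"az": 0},
    {"x": 0.004,"y": 0,"z": 0,"ax": 0,"ay": 0,"az": 0},
    {"x": 0,"y": 0,"z": 0,"ax": 0,"ay": 0,"az": 0}
  ]
}}

```text
t: 34.55
position: [0.5645, -0.2529, 0.0326]
ee_rot: [3.14, 0.003, 1.606]
wrist_force: [-2.0, -3.5, 6.1]
finger_gap: -0.0
gripper_force: 3.0
```

Request:
{"method": "send_rows", "body": {
  "deltas": [
    {"x": 0.008,"y": 0,"z": 0.006,"ax": 0,"ay": 0,"az": 0},
    {"x": 0.006,"y": 0,"z": 0.004,"ax": 0,"ay": 0,"az": 0},
    {"x": 0,"y": 0,"z": 0,"ax": 0,"ay": 0,"az": 0},
    {"x": 0,"y": 0,"z": 0,"ax": 0,"ay": 0,"az": 0}
  ]
}}

```text
t: 34.95
position: [0.562, -0.2463, 0.0268]
ee_rot: [-3.138, -0.003, 1.606]
wrist_force: [-0.4, 0.1, 0.0]
finger_gap: -0.0004
gripper_force: 0.0
```

It dropped. Press a little further to confirm it sits at 24 mm.

Request:
{"method": "send_rows", "body": {
  "deltas": [
    {"x": 0,"y": 0,"z": 0.01,"ax": 0,"ay": 0,"az": 0},
    {"x": 0,"y": 0,"z": 0.006,"ax": 0,"ay": 0,"az": 0},
    {"x": 0,"y": 0,"z": 0,"ax": 0,"ay": 0,"az": 0},
    {"x": 0,"y": 0,"z": 0,"ax": 0,"ay": 0,"az": 0}
  ]
}}

```text
t: 35.35
position: [0.5626, -0.2467, 0.0241]
ee_rot: [-3.139, -0.003, 1.606]
wrist_force: [-1.4, 1.2, 5.5]
finger_gap: -0.0003
gripper_force: 2.7
```

Request:
{"method": "send_rows", "body": {
  "deltas": [
    {"x": 0,"y": 0,"z": -0.06,"ax": 0,"ay": 0,"az": 0},
    {"x": -0.02,"y": -0.06,"z": -0.16,"ax": 0,"ay": 0,"az": 0},
    {"x": -0.02,"y": -0.04,"z": -0.18,"ax": 0,"ay": 0,"az": 0},
    {"x": 0,"y": 0,"z": -0.16,"ax": 0,"ay": 0,"az": 0},
    {"x": 0,"y": 0,"z": 0,"ax": 0,"ay": 0,"az": 0},
    {"x": 0,"y": 0,"z": 0,"ax": 0,"ay": 0,"az": 0},
    {"x": 0,"y": 0,"z": 0,"ax": 0,"ay": 0,"az": 0}
  ]
}}

```text
t: 36.05
position: [0.5375, -0.2575, 0.1625]
ee_rot: [-3.138, -0.004, 1.606]
wrist_force: [-0.2, 0.7, -1.0]
finger_gap: -0.0001
gripper_force: 0.0
```

```bash
python3 chk.py w14
```

```text
36.05 [ 0.5375 -0.2575  0.1625] [-179.77   -0.2    92.01] -0.00013403933281060196
(223, 69, 190, 183) 31217.5 [ 531.1 -214.9  122.3  121.9    2.2]
wood (214, 58, 209, 201) [ 531.2 -215.3  137.   137.2    2.2]
wood (44, 0, 89, 18) [ 382.2 -122.6   55.8    9.7    2. ]
x-extent @y=30 [ 67.1  66.6  61.1  54.9  48.6  33.9  27.9  21.1  20.9  20.6  18.6  12.4
   5.6  -8.4 -15.4 -20.9 -21.9 -27.6 -34.1 -61.1 -66.4 -66.9]
x @y=0 [ 67.4  66.9  61.1  44.6  38.1  21.1  19.6 -19.4 -20.4 -59.9 -66.4 -66.9]
x @y=-30 [ 67.4  66.9  61.1  55.4  48.4  34.4  27.4  22.1  20.6 -18.4 -19.9 -25.6
 -32.6 -59.4 -66.4 -66.6]
x @y=-50 [ 67.4  66.9  61.1  55.1  48.6  33.9  27.9  22.1  20.6 -18.4 -19.6 -46.6
 -52.6 -59.4 -66.1 -66.6]
y-extent @x=50 [ 67.6  67.4  58.9  52.4  46.1  31.4  25.1  19.1  18.1  12.4   6.4 -20.6
 -21.9 -27.6 -33.6 -48.9 -54.6 -60.4]
y @x=30 [ 67.6  67.4  58.9  52.6  45.6  31.6  24.9  19.4  18.1  -8.4 -15.1 -20.6
 -21.9 -27.1 -34.1 -48.4 -55.1 -60.4]
y @x=0 [ 67.9  67.4  61.6  44.6  38.1  22.1  19.9 -37.9 -44.6 -60.6]
y @x=-40 [ 67.9  67.4  61.6  44.6  38.1  21.9  19.4  12.9   5.9  -8.1 -15.1 -20.1
 -21.6 -60.4]
```

All three now measure flat at 24 mm, with the outline 122.3 x 121.9 mm inside the 123 mm tray. One touch on the bar's +y end to confirm that it is down too.

Request:
{"method": "send_rows", "body": {
  "deltas": [
    {"x": 0.11,"y": 0.05,"z": 0.04,"ax": 0,"ay": 0,"az": 0},
    {"x": 0.1,"y": 0.05,"z": 0.12,"ax": 0,"ay": 0,"az": 0},
    {"x": 0.1,"y": 0.04,"z": 0.16,"ax": 0,"ay": 0,"az": 0},
    {"x": 0,"y": 0,"z": 0.16,"ax": 0,"ay": 0,"az": 0},
    {"x": 0,"y": 0,"z": 0.05,"ax": 0,"ay": 0,"az": 0},
    {"x": 0,"y": 0,"z": 0,"ax": 0,"ay": 0,"az": 0},
    {"x": 0,"y": 0,"z": 0.012,"ax": 0,"ay": 0,"az": 0},
    {"x": 0,"y": 0,"z": 0.01,"ax": 0,"ay": 0,"az": 0},
    {"x": 0,"y": 0,"z": 0,"ax": 0,"ay": 0,"az": 0}
  ]
}}

```text
t: 37.0
position: [0.5707, -0.1798, 0.0264]
ee_rot: [-3.14, -0.002, 1.605]
wrist_force: [-0.2, 0.2, -0.5]
finger_gap: 0.0001
gripper_force: 0.0
```

Request:
{"method": "send_rows", "body": {
  "deltas": [
    {"x": 0,"y": 0,"z": 0.008,"ax": 0,"ay": 0,"az": 0},
    {"x": 0,"y": 0,"z": 0.006,"ax": 0,"ay": 0,"az": 0},
    {"x": 0,"y": 0,"z": 0,"ax": 0,"ay": 0,"az": 0}
  ]
}}

```text
t: 37.3
position: [0.571, -0.1797, 0.0241]
ee_rot: [-3.14, -0.001, 1.606]
wrist_force: [-1.9, -0.4, 7.1]
finger_gap: -0.0
gripper_force: 3.4
```

Request:
{"method": "send_rows", "body": {
  "deltas": [
    {"x": 0,"y": 0,"z": -0.06,"ax": 0,"ay": 0,"az": 0},
    {"x": -0.1,"y": -0.06,"z": -0.16,"ax": 0,"ay": 0,"az": 0},
    {"x": -0.1,"y": -0.06,"z": -0.18,"ax": 0,"ay": 0,"az": 0},
    {"x": -0.1,"y": 0,"z": -0.16,"ax": 0,"ay": 0,"az": 0},
    {"x": 0,"y": 0,"z": 0,"ax": 0,"ay": 0,"az": 0},
    {"x": 0,"y": 0,"z": 0,"ax": 0,"ay": 0,"az": 0},
    {"x": 0,"y": 0,"z": 0,"ax": 0,"ay": 0,"az": 0}
  ]
}}

```text
t: 38.0
position: [0.5433, -0.2527, 0.1581]
ee_rot: [-3.138, -0.004, 1.606]
wrist_force: [-0.2, 0.3, 0.6]
finger_gap: 0.0003
gripper_force: 0.0
```

```bash
python3 chk.py w15 | head -4
```

```text
38.0 [ 0.5433 -0.2527  0.1581] [-179.77   -0.22   92.01] 0.0002818636991125799
(219, 80, 186, 180) 23969.5 [ 532.  -216.2  121.5  118.7    2.5]
(212, 75, 126, 66) 7755.0 [ 508.1 -174.4   79.5   39.5    2.5]
wood (204, 65, 211, 202) [ 531.2 -215.2  137.1  137.2    2.2]
```

Both ends of the bar touch at 24.1 mm, so everything is down. Handing in.

```bash
python3 -c "
from cell import arm
print(arm.close_job())"
```

```text
the job is handed in; nothing more can be done
None
```

The domino, corner tile and long tile are packed flat in the tray by my measurements (outline 122 x 122 mm; both ends of the long tile's bar touched at 24 mm, its seated height), and the job was handed in at about 38 s; no verdict came back.

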